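Seat a microtube rack on the reader's locators and clamp it

ROBOT

A 6-joint arm with a two-finger parallel gripper is mounted at the origin on the work surface; the furniture and walls round the work are solid. World frame = base frame: x ahead of the robot, y to its left, z up, the work surface at z = 0. Lengths are in m, angles in rad, forces in N, time in s.
With the tool pointing down it reaches from about 0.25 to 0.725 m from the base axis. Payload 4 kg.
Tool frame: the origin (TCP) lies at the very end of the fingers, on their centre line; the grasp point (between the pads) lies 19 mm behind it; z points along the fingers, y is the direction in which the jaws open and shut (so a half turn about z gives the same grasp; the last joint's range is limited). The gripper opens to 85 mm and grips with 20 to 120 N. Pads are 22 mm wide; open, the fingers measure 114 mm over their backs; the gripper's body (76 mm by 85 mm) begins 54 mm behind the grasp point. The pads swing forward as they close: fully open they stand 13 mm farther back than shut.
Start: joints at [1.303, 0.241, 0.005, 1.335, 0, 1.571], TCP at [0.132, 0.482, 0.231] pointing down, gripper open.
Joint ranges: [-2.72, 2.72], [-1.05, 1.87], [-1.09, 1.28], [-1.99, 2.15], [-1.42, 1.44], [-3.14, 3.14]. Speed limits (rad/s): [2.79, 2.79, 3.14, 3.14, 3.14, 3.14].

INTERFACE

Orientations are given as a unit quaternion [x, y, z, w].
In Python, from workcell import bot, camera gives the robot as it stands. The module is installed in compiled form; this text tells all that it offers.
- The arm moves only by the tool send_rows, never from a script. Its argument "deltas" is a list of rows, each an object with "grip": the opening, from 0 (shut) to 1 (fully open); "translation": the shift along the tool's x, y, z in m, a list of three; "twist": the turn, a rotation vector about the tool's x, y, z in degrees, a list of three. A call has 1 to 5 rows; each row is the pose to reach, as a shift and turn from the pose measured when the call began, along the tool's axes at that moment; what a row does not reach only later rows make up. A row lasts 1/8 s, in which the tool goes at most 62.5 mm and 10.7 degrees, less where a joint would pass 70% of its speed; a pose out of reach is approached as far as the arm can. A call with a gripper value outside its range is refused whole. The fingers move at their own pace and stop on an object; the grip force is fixed at half the most. Time passes only in rows, so rows that repeat a pose let the fingers close. It gives the time, the measured TCP pose, the force and the opening at its end, in the units of the state.
- bot.get_obs(): the state, without advancing time (a new reading comes with each control period).
- camera(name): name is "scene" or "top" or "wrist"; returns a dict with "color" (400x640x3 uint8, blue, green, red), "intrinsics" (3x3 intrinsics, pixels), "xyz" and "rotation" of the camera in the world. Camera axes: x right, y down, z forward; pixel columns grow to the right and rows downward; lengths in m; the calibration is good to about 2 mm. A picture is of the moment at which its call begins. There is no depth.
- bot.job_done(): hands the job in, once; it reports no verdict.
The state is a dict: "clock": time; "joint_pos": joint angles; "joint_vel": joint speeds; "tau": joint torques, N m; "eef_pos": TCP position; "tool_rot": TCP orientation; "ft_force": force on the tool from outside, world axes, zero at the start; "ft_torque": the same for the moment, N m; "grip_width": finger opening in m.
Only numpy, scipy, OpenCV 4.12 (cv2) and the standard library are available. Lean on these libraries where they do the work, as an engineer would, in place of code of your own. Each camera call takes 0.05 s, during which the arm holds its last target.

TASK

Slide the microtube rack across the rack reader's deck until it is fully home, its long side touching both steel dowels and its ear pressed up to the head of the end stop's screw; then press the red-handled clamp lever down so that its foot holds the ear. Push gently, by feel, since the stop screw's setting differs each time: do not force the rack against the dowels or the stop, leave no gap at any of the three, do not tip the rack, and leave the cups, marker and timer where they are.

Things in the scene. Friction and masses are not known exactly. Their poses are not given: they have to be found in the camera images.
- reader: rack reader: low white console fixed to the table, 196 (x) x 316 (y) x 50 mm, flat aluminium deck on top, 50 mm above the table. Origin: centre of its underside; x points away from the robot, y to the robot's left, turned up to 0.25 rad. Only the two dowels, the end stop, the clamp lever and the loose rack stand on the deck
- dowel_left: left locating dowel: upright fixed steel pin, 10 mm in diameter, 20 mm high, polished (friction 0.2). Origin: centre of its foot on the deck, at (65, 36, 50) mm in the reader's frame; its near side lies at x = 60 mm
- dowel_right: right locating dowel, the same; origin at (65, -39, 50) mm in the reader's frame
- end_stop: end stop: dark steel block 36 (x) x 20 (y) x 24 mm on the deck. Origin: foot of the middle of its face, (20, 130, 50) mm in the reader's frame. Through it goes a stop screw towards -y, axis 7.5 mm over the deck, head 13 mm in diameter, set by hand so that the head stands 4 to 28 mm out of the face (not measured). A weak sprung button (0.5 N) in the head stands 1.5 mm proud and sinks flush
- rack: loose rack, 0.25 to 0.42 kg, 43 mm high: grey plate 86 (x) x 128 (y) x 8 mm under a white block with blue caps. Ear, 8 mm thick, at its +y end: x -20 to 43, y 64 to 114. Origin: centre of the plate's underside; home: x = 17, y = -12 to 12 mm in the reader's frame, no turn. Starts 10 to 32 mm short of the dowels, 14 to 62 mm of the stop, turned up to 0.12 rad; slides at 1 to 5 N; near the locators go slower than 25 mm/s, since a knock counts as force
- edge_left (a point): point on the rack's dowel-side edge (+x), (43, 45, 4) mm in the rack's frame. Home: x = 60 mm in the reader's frame
- edge_right (a point): point on the rack's dowel-side edge (+x), (43, -45, 4) mm in the rack's frame. Home: x = 60 mm in the reader's frame
- ear_end (a point): point of the ear's end face that meets the stop screw, (3, 114, 4) mm in the rack's frame. Home: y = 102 to 126 mm in the reader's frame, as the screw is set
- clamp (a joint): angle of the clamp lever, rad: 0 raised, about 0.6 with its foot on the ear. A stiff hinge (0.3 N m of friction, so about 3 N at the grip) along the reader's y at (76, 91) mm, 18 mm over the deck; the lever reaches 128 mm from it towards -x (the robot) and stays where it is left
- clamp_foot: rubber foot under the clamp lever, 14 mm in diameter, 41 mm from the hinge. Origin: middle of its underside; with the lever down it presses on the ear, 8 mm over the deck, at (35, 91) mm in the reader's frame
- clamp_grip (a point): middle of the top of the lever's red grip (58 mm long, 16 mm wide), 99 mm from the hinge. Raised: at about (-2, 91) mm in the reader's frame, 80 mm over the deck; down: (-23, 91) mm, 26 mm over the deck. Press it down from above; 8 to 15 N clamps well
- specimen_cup_1: bystander: specimen cup with a red lid, 66 x 66 x 75 mm, on the right; origin at its foot
- specimen_cup_2: bystander: specimen cup with a white lid, 66 x 66 x 75 mm, on the right; origin at its foot
- marker: bystander: grey marker with a black cap, 136 mm long, near right; origin at its underside
- timer: bystander: white countdown timer lying flat, 58 x 66 x 19 mm, near left; origin at its underside

How it is judged:
On the way:
1. with the clamp lever up, both edge points are within 1.5 mm of the dowels' near sides and the ear bears on the stop screw or its button (so within 1.5 mm of the screw's head) (x of each of edge_left, edge_right in the frame of reader above 0.0585 m and contact force between rack and end_stop above 0.1 N and value of joint clamp below 0.15 rad), for 0.3 s.
At the end, for the whole second after the job is handed in: the rack lies flat and still on the deck with both edge points within 1.5 mm of the dowels' near sides and its ear bearing on the stop screw or its button (within 1.5 mm of the screw's head), and the clamp lever is down with its foot pressing on the ear with more than 1 N (x of each of edge_left, edge_right in the frame of reader above 0.0585 m and contact force between rack and end_stop above 0.1 N and value of joint clamp above 0.5 rad and angle between rack's own z axis and vertical below 0.03 rad and linear speed of rack below 0.01 m/s and contact force between clamp_foot and rack above 1 N); the robot touches nothing.
It fails at once if the rack is forced: more than 30 N on a dowel or on the end stop (contact force between rack and dowel_left above 30 N or contact force between rack and dowel_right above 30 N or contact force between rack and end_stop above 30 N).
It fails at once if the rack is tipped by more than 0.15 rad (angle between rack's own z axis and vertical above 0.15 rad).
It fails at once if a cup, the marker or the timer is moved by more than 20 mm (distance of any of specimen_cup_1, specimen_cup_2, marker, timer from where it was at the start of the episode above 0.02 m).
It also fails if it takes over 72 s, if anything falls off the work surface, if the arm or the gripper's body presses on something with over 40 N, if the wrist force passes 120 N, or if a joint passes its speed limit or range.

## Working session

There is one attempt and no reset: what is moved stays moved. The work goes in short steps, Python scripts to look and compute and a tool call to move; the robot and the scene stay as the last step left them, time stands still between calls to the robot, and variables do not carry over. Pictures are saved under pics/ and viewed, and the job is handed in when it is done.

Besides the shell and the picture viewer there is one more tool, called after "Emit:" as name(argument=value, ...), one argument or row to a line, values as JSON. send_rows: Moves the arm, as the interface text tells. Its arguments: {"type":"object","properties":{"deltas":{"type":"array","items":{"type":"object","properties":{"grip":{"type":"number"},"translation":{"type":"array","items":{"type":"number"}},"twist":{"type":"array","items":{"type":"number"}}}}}},"required":["deltas"]}

```bash
mkdir -p pics; python3 - <<'E'
from workcell import bot, camera
import cv2,numpy as np
np.set_printoptions(precision=4,suppress=True)
for n in ["scene","top"]:
    c=camera(n); cv2.imwrite(f"pics/{n}0.png",c["color"]); print(n,c["intrinsics"],c["xyz"],c["rotation"])
    np.savez(f"pics/{n}0.npz",**c)
o=bot.get_obs(); print(o)
E
```

```text
scene [[398.1579   0.     326.7686]
 [  0.     398.1579 197.8268]
 [  0.       0.       1.    ]] [-0.5539 -0.6926  0.7191] [ 0.7457 -0.4156  0.2483 -0.4577]
top [[446.1191   0.     315.3042]
 [  0.     446.1191 196.1152]
 [  0.       0.       1.    ]] [ 0.2363 -0.0296  1.3294] [-0.7017  0.7064 -0.0742  0.0557]
{'clock': 0.1, 'joint_pos': array([ 1.303 ,  0.2413,  0.0039,  1.3352, -0.    ,  1.5708]), 'joint_vel': array([-0.0002,  0.    ,  0.005 , -0.0019, -0.0014, -0.0005]), 'tau': array([ -0.0001, -37.3139,  25.3009,   0.0109,  -0.0001,   0.    ]), 'eef_pos': array([0.1322, 0.4816, 0.2305]), 'tool_rot': array([ 0.1335,  0.991 , -0.0009, -0.0001]), 'ft_force': array([-0.5034,  0.8796,  0.6764]), 'ft_torque': array([-0.0435, -0.0002, -0.006 ]), 'grip_width': 0.08544157930834881}
```

View pics/scene0.png

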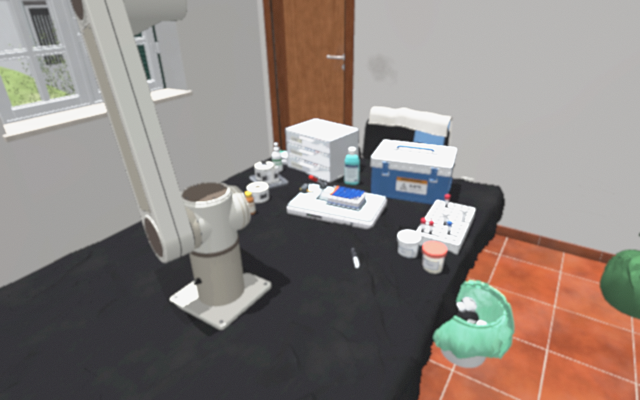

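View pics/top0.png

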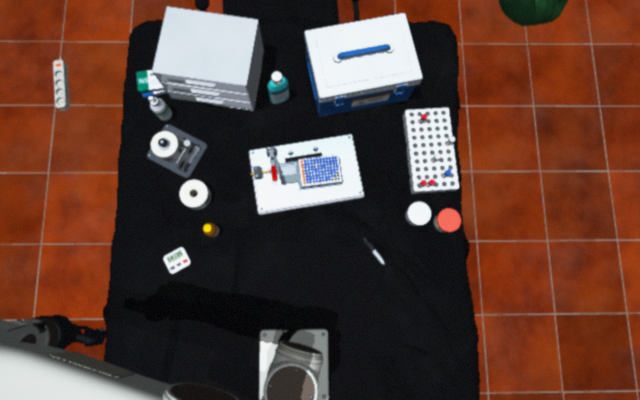

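The top view shows the reader with its rack at about (305,172), the lever's red grip at (275,172) and the end stop at (257,171). I'll zoom in and work out the reader's pose.

```bash
cat > h.py <<'E'
import numpy as np,cv2
from scipy.spatial.transform import Rotation as R
np.set_printoptions(precision=4,suppress=True)
def ray(c,u,v,z):
    d=R.from_quat(c["rotation"]).as_matrix()@np.linalg.inv(c["intrinsics"])@np.array([u,v,1.]) if np.size(c["rotation"])==4 else c["rotation"]@np.linalg.inv(c["intrinsics"])@np.array([u,v,1.])
    t=(z-c["xyz"][2])/d[2]
    return c["xyz"]+t*d
def proj(c,p):
    M=R.from_quat(c["rotation"]).as_matrix() if np.size(c["rotation"])==4 else c["rotation"]
    q=c["intrinsics"]@(M.T@(np.asarray(p)-c["xyz"])); return q[:2]/q[2]
E
python3 - <<'E'
from h import *
c=dict(np.load("pics/top0.npz")); im=c["color"]
print(R.from_quat(c["rotation"]).as_matrix())
cv2.imwrite("pics/topz.png",cv2.resize(im[125:220,240:370],None,fx=6,fy=6,interpolation=cv2.INTER_CUBIC))
m=(im.min(2)>120).astype(np.uint8); m[:,:240]=0;m[:,375:]=0;m[:125]=0;m[220:]=0
m=cv2.morphologyEx(m,cv2.MORPH_CLOSE,np.ones((15,15)))
cs=cv2.findContours(m,0,2)[0]; k=max(cs,key=cv2.contourArea)
b=cv2.boxPoints(cv2.minAreaRect(k)); print(b)
w=np.array([ray(c,*p,0.05) for p in b]); print(w,w.mean(0)); print(np.linalg.norm(np.diff(w,axis=0),axis=1))
E
```

```text
[[-0.009  -0.9831  0.1829]
 [-0.9996  0.0042 -0.0267]
 [ 0.0254 -0.1831 -0.9828]]
[[247.0271 150.1622]
 [353.0811 132.4865]
 [363.7838 196.7027]
 [257.7298 214.3784]]
[[ 0.6139  0.1368  0.05  ]
 [ 0.6685 -0.1796  0.05  ]
 [ 0.4722 -0.2062  0.05  ]
 [ 0.4216  0.1024  0.05  ]] [ 0.544  -0.0366  0.05  ]
[0.3211 0.1981 0.3127]
```

View pics/topz.png

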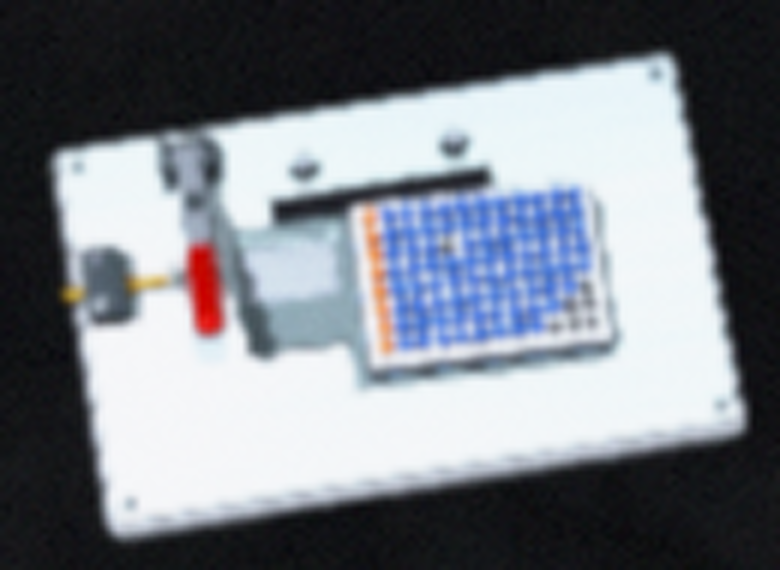

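```bash
cat >> h.py <<'E'
YAW=0.171; C=np.array([0.544,-0.0366])
def rd(x,y,z=0):  # reader mm (z over deck) -> world m
    c,s=np.cos(YAW),np.sin(YAW)
    return np.array([C[0]+(c*x-s*y)/1000,C[1]+(s*x+c*y)/1000,0.05+z/1000])
def inv(p):
    c,s=np.cos(YAW),np.sin(YAW); d=(np.asarray(p)[:2]-C)*1000
    return np.array([c*d[0]+s*d[1],-s*d[0]+c*d[1],(np.asarray(p)[2]-.05)*1000 if len(p)>2 else 0])
def toolR(yaw): # tool down, y along reader y
    return np.array([[-np.cos(yaw),-np.sin(yaw),0],[-np.sin(yaw),np.cos(yaw),0],[0,0,-1]])
def delta(p,yaw=None):
    from workcell import bot
    o=bot.get_obs(); M=R.from_quat(o["tool_rot"]).as_matrix()
    t=M.T@(np.asarray(p)-o["eef_pos"])
    r=R.from_matrix(M.T@toolR(YAW if yaw is None else yaw)).as_rotvec(degrees=True)
    print("t",t*1000,"mm  rot",r,"| at",inv(o["eef_pos"]),"F",o["ft_force"],"clk",o["clock"])
E
python3 -c "
from h import *
delta([0.44,-0.05,0.32])"
```

```text
t [-437.5454 -431.3754  -88.6656] mm  rot [ -0.1053  -0.0208 -25.143 ] | at [-317.6359  580.7478  180.513 ] F [-0.5034  0.8796  0.6764] clk 0.1
```

Emit:
send_rows(
  deltas=[
    {"grip": 1,"translation": [-0.04,-0.04,-0.02],"twist": [0,0,-5]},
    {"grip": 1,"translation": [-0.08,-0.08,-0.04],"twist": [0,0,-10]},
    {"grip": 1,"translation": [-0.12,-0.12,-0.06],"twist": [0,0,-15]},
    {"grip": 1,"translation": [-0.16,-0.16,-0.08],"twist": [0,0,-20]},
    {"grip": 1,"translation": [-0.2,-0.2,-0.088],"twist": [0,0,-25]},
  ],
)

```text
clock: 0.72
eef_pos: [0.2729, 0.2346, 0.3198]
tool_rot: [-0.086, 0.996, -0.0, 0.0]
ft_force: [1.5, -0.4, -0.6]
grip_width: 0.0855
```

```bash
python3 -c "
from h import *
delta([0.44,-0.05,0.32])"
```

```text
t [-115.8613 -309.0437    0.209 ] mm  rot [-0.0526  0.0529  0.0628] | at [-220.9632  313.4095  269.8184] F [ 1.4528 -0.4375 -0.5663] clk 0.725
```

Emit:
send_rows(
  deltas=[
    {"grip": 1,"translation": [-0.02,-0.055,0],"twist": [0,0,0]},
    {"grip": 1,"translation": [-0.04,-0.11,0],"twist": [0,0,0]},
    {"grip": 1,"translation": [-0.06,-0.165,0],"twist": [0,0,0]},
    {"grip": 1,"translation": [-0.08,-0.22,0],"twist": [0,0,0]},
    {"grip": 1,"translation": [-0.1,-0.275,0],"twist": [0,0,0]},
  ],
)

```text
clock: 1.35
eef_pos: [0.419, -0.0211, 0.32]
tool_rot: [-0.086, 0.996, -0.0, 0.0]
ft_force: [0.7, 0.8, 0.3]
grip_width: 0.0855
```

Emit:
send_rows(
  deltas=[
    {"grip": 0,"translation": [-0.016,-0.036,0],"twist": [0,0,0]},
    {"grip": 0,"translation": [-0.016,-0.036,0],"twist": [0,0,0]},
  ],
)

```text
clock: 1.6
eef_pos: [0.4416, -0.056, 0.3188]
tool_rot: [-0.083, 0.997, -0.0, -0.0]
ft_force: [-0.1, 1.1, 0.4]
grip_width: 0.0515
```

```bash
python3 - <<'E'
from h import *
from workcell import camera
for n in ["wrist","top"]:
    c=camera(n); print(c["xyz"]); np.savez(f"pics/{n}1.npz",**c); cv2.imwrite(f"pics/{n}1.png",c["color"])
delta([0.44,-0.05,0.32])
E
```

```text
[ 0.3745 -0.0664  0.4626]
[ 0.2363 -0.0296  1.3294]
t [-0.2113  3.9081 -0.6311] mm  rot [ 0.0218 -0.0477 -0.0188] | at [-104.9765    0.5851  269.3676] F [0.5065 0.1006 0.0648] clk 1.7
```

View pics/wrist1.png

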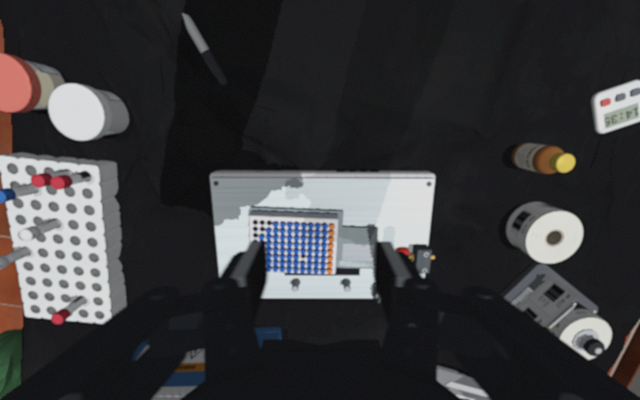

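The wrist picture shows the reader at (212–435, 170–300), with the rack at (250–375, 210–275), the dowels at (295,285) and (347,285), and the red grip at (402,252). I'll move forward and lower for a finer view.

```bash
python3 -c "
from h import *
delta(rd(80,10,190))"
```

```text
t [-185.0395    9.4456   79.217 ] mm  rot [ 0.0218 -0.0477 -0.0188] | at [-104.9765    0.5851  269.3676] F [0.5065 0.1006 0.0648] clk 1.7
```

Emit:
send_rows(
  deltas=[
    {"grip": 1,"translation": [-0.046,0.002,0.02],"twist": [0,0,0]},
    {"grip": 1,"translation": [-0.092,0.005,0.04],"twist": [0,0,0]},
    {"grip": 1,"translation": [-0.138,0.007,0.06],"twist": [0,0,0]},
    {"grip": 1,"translation": [-0.185,0.01,0.08],"twist": [0,0,0]},
    {"grip": 1,"translation": [-0.185,0.01,0.08],"twist": [0,0,0]},
  ],
)

```text
clock: 2.33
eef_pos: [0.621, -0.0099, 0.234]
tool_rot: [-0.087, 0.996, 0.001, -0.004]
ft_force: [-0.8, 0.2, -0.5]
grip_width: 0.0854
```

```bash
python3 - <<'E'
from h import *
from workcell import camera
for n in ["wrist"]:
    c=camera(n); print(c["xyz"],c["intrinsics"],R.from_quat(c["rotation"]).as_matrix()); np.savez(f"pics/{n}2.npz",**c); 
    im=c["color"][0:300,150:550]; cv2.imwrite(f"pics/{n}2.png",cv2.resize(im,None,fx=2,fy=2,interpolation=cv2.INTER_CUBIC))
E
```

```text
[ 0.5551 -0.0209  0.3783] [[308.0802   0.     320.4176]
 [  0.     308.0802 201.4141]
 [  0.       0.       1.    ]] [[-0.1749  0.951   0.2551]
 [ 0.9846  0.1681  0.0483]
 [ 0.003   0.2596 -0.9657]]
```

View pics/wrist2.png

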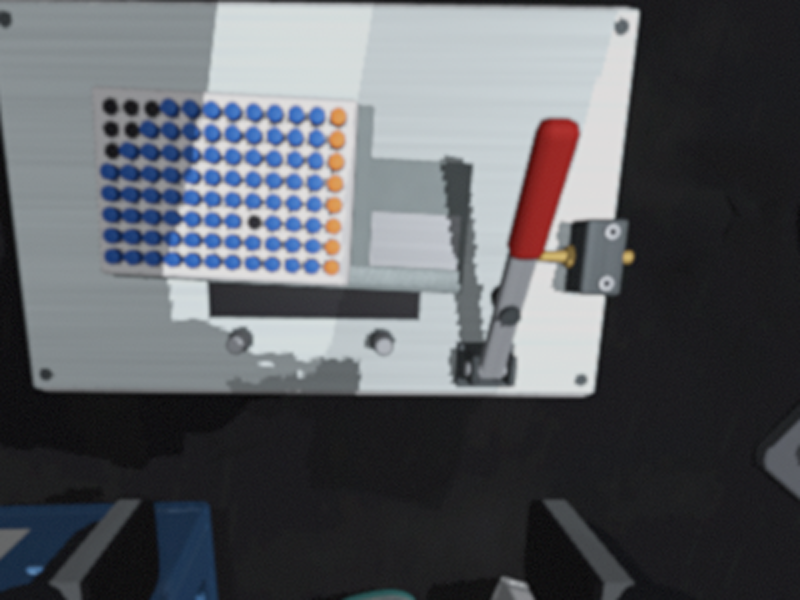

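This picture (zoomed ×2, u offset 150) shows the deck corners at (640,8), (597,397) and (35,390). The dowels are at (238,342) and (382,343), the plate corner at (372,105), the ear corner at (460,291) and the red grip at (558,125)–(528,255).

```bash
python3 - <<'E'
from h import *
c=dict(np.load("pics/wrist2.npz"))
P=lambda u,v,z:ray(c,150+u/2,v/2,0.05+z/1000)
a,b,d=P(640,8,0),P(597,397,0),P(35,390,0)
for q in (a,b,d): print(q,inv(q))
e=b-d; print("yaw",np.arctan2(-e[0],e[1]),"len",np.linalg.norm(e), np.linalg.norm(a-b), "ctr",(a+d)/2, "yaw2",np.arctan2(*( (b-a)[[1,0]])))
for n,u,v,z in [("dR foot",233,350,0),("dL foot",375,350,0),("dRtop",240,340,20),("dLtop",385,342,20),("plate c near",372,105,8),("ear near inner",374,158,8),("plate far right",96,272,8),("ear far",460,291,8),("far edge mid",350,283,8),("ear near out",445,162,8),("caps NL",112,107,43),("cap NR",338,117,43),("cap FR",331,267,43),("cap FL",113,257,43),("screw emerges block",570,257,7.5),("screw at lever",540,256,7.5)]:
    q=P(u,v,z); print(n,q,inv(q))
E
```

```text
[0.4276 0.1006 0.05  ] [-91.3401 155.0451  -0.    ]
[0.614  0.1339 0.05  ] [ 97.9978 156.1259  -0.    ]
[ 0.6638 -0.1707  0.05  ] [  95.2743 -152.5774   -0.    ]
yaw 0.1621776731543114 len 0.3087153756702456 0.1893410408933097 ctr [ 0.5457 -0.035   0.05  ] yaw2 0.17670848261792144
dR foot [ 0.6229 -0.0669  0.05  ] [ 72.6314 -43.2733  -0.    ]
dL foot [0.6096 0.0085 0.05  ] [72.3061 33.2754 -0.    ]
dRtop [ 0.6131 -0.0613  0.07  ] [ 63.9196 -36.0767  20.    ]
dLtop [0.6014 0.0109 0.07  ] [64.6228 37.0455 20.    ]
plate c near [ 0.4925 -0.016   0.058 ] [-47.2548  29.0986   8.    ]
ear near inner [ 0.5155 -0.0106  0.058 ] [-23.6381  30.495    8.    ]
plate far right [ 0.5936 -0.1396  0.058 ] [  31.3287 -109.8968    8.    ]
ear far [0.5705 0.045  0.058 ] [40.0266 75.863   8.    ]
far edge mid [ 0.5764 -0.0114  0.058 ] [36.2426 19.339   8.    ]
ear near out [0.5112 0.0238 0.058 ] [-21.9925  65.1335   8.    ]
caps NL [ 0.5194 -0.125   0.093 ] [-39.2316 -82.8889  43.    ]
cap NR [ 0.5065 -0.0299  0.093 ] [-35.8358  12.9908  43.    ]
cap FR [ 0.5686 -0.0222  0.093 ] [26.6855 10.0475 43.    ]
cap FL [ 0.5814 -0.1196  0.093 ] [ 22.7404 -88.1087  43.    ]
screw emerges block [0.5442 0.0962 0.0575] [ 22.7851 130.8698   7.5   ]
screw at lever [0.5464 0.0811 0.0575] [ 22.3631 115.5893   7.5   ]
```

```bash
python3 - <<'E'
from h import *
c=dict(np.load("pics/wrist2.npz"))
im=c["color"]
cv2.imwrite("pics/w2a.png",cv2.resize(im[40:160,330:470],None,fx=5,fy=5,interpolation=cv2.INTER_CUBIC))
cv2.imwrite("pics/w2b.png",cv2.resize(im[120:210,150:340],None,fx=4,fy=4,interpolation=cv2.INTER_CUBIC))
E
```

```text
(no output)
```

View pics/w2a.png

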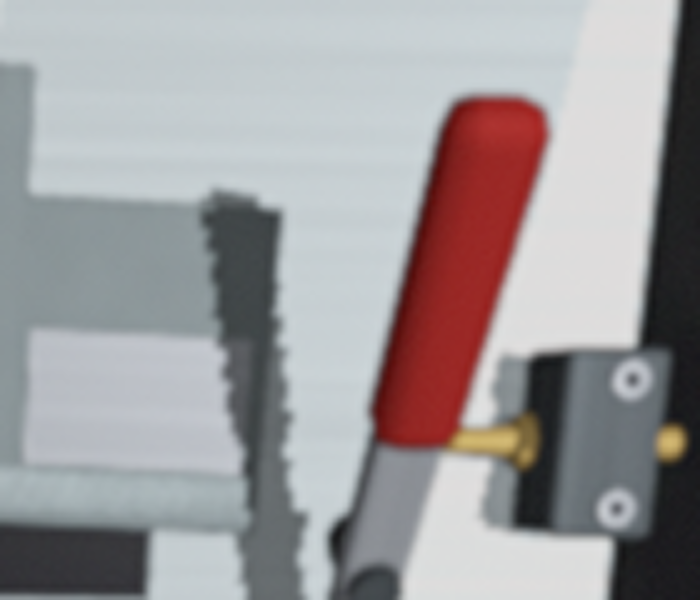

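View pics/w2b.png

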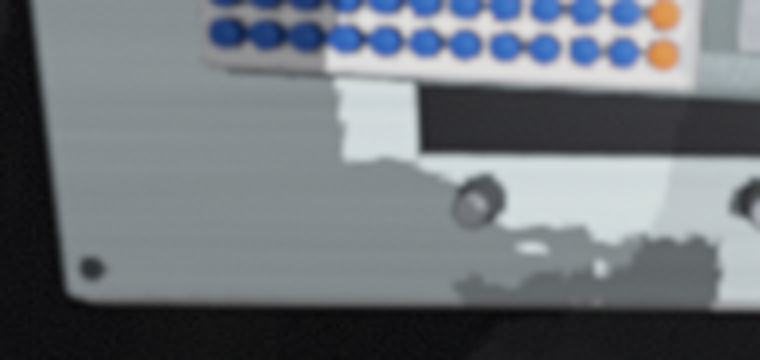

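```bash
sed -i 's/^YAW=.*/YAW=0.166; C=np.array([0.5445,-0.0348])/' h.py; python3 -c "
from h import *
delta(rd(-78,-34,30))
from workcell import bot
print(bot.get_obs()['joint_pos'])
c=dict(np.load('pics/wrist2.npz'))
for u,v,z in [(355,100,43),(97,90,43),(349,283,43),(100,270,43),(352,105,8),(372,105,8),(472,164,8)]: print(inv(ray(c,150+u/2,v/2,.05+z/1000)))
"
```

```text
t [156.0073 -44.4352 157.3931] mm  rot [ 0.0855 -0.3618  0.4388] | at [ 78.6544  11.3982 186.4729] F [0.2769 0.1661 1.1489] clk 2.375
[-0.0172  0.4917  0.3839  1.4694  0.0003 -0.1908]
[-43.3936  18.2611  43.    ]
[-46.1182 -90.5223  43.    ]
[32.8918 16.7291 43.    ]
[ 28.1811 -96.0576  43.    ]
[-48.0915  17.6408   8.    ]
[-48.1903  27.1694   8.    ]
[-22.3282  76.5544   8.    ]
```

Emit:
send_rows(
  deltas=[
    {"grip": 0.6,"translation": [0.05,-0.016,0],"twist": [0,0,0.4]},
    {"grip": 0.6,"translation": [0.1,-0.031,0.03],"twist": [0,-0.3,0.4]},
    {"grip": 0.6,"translation": [0.154,-0.046,0.07],"twist": [0,-0.4,0.4]},
    {"grip": 0.6,"translation": [0.155,-0.046,0.12],"twist": [0,-0.4,0.4]},
    {"grip": 0.6,"translation": [0.156,-0.046,0.157],"twist": [0,-0.4,0.4]},
  ],
)

```text
clock: 3.0
eef_pos: [0.4711, -0.0826, 0.0811]
tool_rot: [-0.083, 0.997, 0.001, 0.001]
ft_force: [0.6, 0.7, 1.2]
grip_width: 0.0512
```

Emit:
send_rows(
  deltas=[
    {"grip": 0.6,"translation": [0,0,0.008],"twist": [0,0,0]},
    {"grip": 0.6,"translation": [0,0,0.008],"twist": [0,0,0]},
  ],
)

```text
clock: 3.25
eef_pos: [0.4713, -0.0824, 0.0747]
tool_rot: [-0.083, 0.997, 0.0, 0.002]
ft_force: [1.0, 0.8, 0.5]
grip_width: 0.0514
```

```bash
python3 - <<'E'
from h import *
from workcell import camera
for n in ["wrist"]:
    c=camera(n); np.savez(f"pics/{n}3.npz",**c); 
    im=c["color"]; cv2.imwrite(f"pics/{n}3.png",im)
delta(rd(-78,-36,10))
E
```

```text
t [-1.0368 -0.8677 15.2204] mm  rot [-0.0168  0.3253  0.0384] | at [-79.1238 -35.1285  25.214 ] F [ 0.6081  0.4932 -0.1193] clk 3.3
```

View pics/wrist3.png

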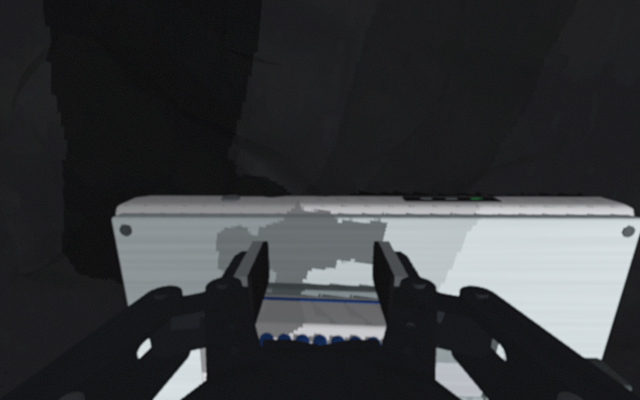

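The fingers stand short of the rack's near side, which is visible between them at row 295. Next I'll feel for the deck.

Emit:
send_rows(
  deltas=[
    {"grip": 0.6,"translation": [0,0,0.01],"twist": [0,0.3,0]},
    {"grip": 0.6,"translation": [0,0,0.018],"twist": [0,0.3,0]},
    {"grip": 0.6,"translation": [0,0,0.018],"twist": [0,0.3,0]},
  ],
)

```text
clock: 3.68
eef_pos: [0.4718, -0.0824, 0.0565]
tool_rot: [-0.083, 0.997, 0.0, -0.001]
ft_force: [0.1, 0.6, -0.8]
grip_width: 0.0512
```

Emit:
send_rows(
  deltas=[
    {"grip": 0.6,"translation": [0,0,0.002],"twist": [0,0,0]},
    {"grip": 0.6,"translation": [0,0,0.003],"twist": [0,0,0]},
  ],
)

```text
clock: 3.92
eef_pos: [0.4718, -0.0824, 0.0533]
tool_rot: [-0.083, 0.997, 0.0, -0.001]
ft_force: [0.5, -0.4, 0.1]
grip_width: 0.051
```

Emit:
send_rows(
  deltas=[
    {"grip": 0.6,"translation": [0,0,0.002],"twist": [0,0,0]},
    {"grip": 0.6,"translation": [0,0,0.003],"twist": [0,0,0]},
  ],
)

```text
clock: 4.18
eef_pos: [0.4717, -0.0824, 0.0502]
tool_rot: [-0.083, 0.997, 0.0, -0.001]
ft_force: [-1.0, 1.2, 0.4]
grip_width: 0.051
```

Emit:
send_rows(
  deltas=[
    {"grip": 0.6,"translation": [0,0,0.002],"twist": [0,0,0]},
    {"grip": 0.6,"translation": [0,0,0.002],"twist": [0,0,0]},
  ],
)

```text
clock: 4.42
eef_pos: [0.4715, -0.0824, 0.048]
tool_rot: [-0.083, 0.997, 0.0, -0.001]
ft_force: [-0.2, 0.2, -0.4]
grip_width: 0.0514
```

Emit:
send_rows(
  deltas=[
    {"grip": 0.6,"translation": [0,0,0.0015],"twist": [0,0,0]},
    {"grip": 0.6,"translation": [0,0,0.0015],"twist": [0,0,0]},
  ],
)

```text
clock: 4.68
eef_pos: [0.4717, -0.0824, 0.0468]
tool_rot: [-0.083, 0.997, 0.0, -0.001]
ft_force: [-1.0, 1.0, 2.6]
grip_width: 0.0515
```

Emit:
send_rows(
  deltas=[
    {"grip": 0.6,"translation": [0,0,0.0015],"twist": [0,0,0]},
    {"grip": 0.6,"translation": [0,0,0.0015],"twist": [0,0,0]},
  ],
)

```text
clock: 4.92
eef_pos: [0.4718, -0.0824, 0.0467]
tool_rot: [-0.083, 0.997, -0.0, -0.0]
ft_force: [-3.9, 0.7, 12.7]
grip_width: 0.0515
```

Emit:
send_rows(
  deltas=[
    {"grip": 0.6,"translation": [0,0,-0.0025],"twist": [0,0,0]},
    {"grip": 0.6,"translation": [-0.006,0,-0.0025],"twist": [0,0,0]},
    {"grip": 0.6,"translation": [-0.012,0,-0.0025],"twist": [0,0,0]},
    {"grip": 0.6,"translation": [-0.016,0,-0.0025],"twist": [0,0,0]},
    {"grip": 0.6,"translation": [-0.019,0,-0.0025],"twist": [0,0,0]},
  ],
)

```text
clock: 5.55
eef_pos: [0.4894, -0.0795, 0.0487]
tool_rot: [-0.083, 0.997, -0.0, -0.002]
ft_force: [-5.3, -1.8, 4.1]
grip_width: 0.0512
```

```bash
python3 -c "
from h import *
delta(rd(-41,-36,0))"
```

```text
t [-20.6781  -1.0586  -1.3393] mm  rot [-0.017  -0.2199  0.0204] | at [-61.6835 -34.9491  -1.2602] F [-5.279  -1.7677  4.1466] clk 5.55
```

Emit:
send_rows(
  deltas=[
    {"grip": 0.6,"translation": [-0.003,-0.001,-0.001],"twist": [0,0,0]},
    {"grip": 0.6,"translation": [-0.006,-0.001,-0.001],"twist": [0,0,0]},
    {"grip": 0.6,"translation": [-0.009,-0.001,-0.001],"twist": [0,0,0]},
    {"grip": 0.6,"translation": [-0.012,-0.001,-0.001],"twist": [0,0,0]},
    {"grip": 0.6,"translation": [-0.012,-0.001,-0.001],"twist": [0,0,0]},
  ],
)

```text
clock: 6.18
eef_pos: [0.5021, -0.0783, 0.0498]
tool_rot: [-0.083, 0.997, -0.0, -0.001]
ft_force: [-0.9, -0.1, -0.1]
grip_width: 0.051
```

```bash
python3 - <<'E'
from h import *
from workcell import camera
for n in ["top","wrist"]:
    c=camera(n); np.savez(f"pics/{n}4.npz",**c); 
    im=c["color"]
    cv2.imwrite(f"pics/{n}4.png",im if n=="wrist" else cv2.resize(im[125:220,240:370],None,fx=6,fy=6,interpolation=cv2.INTER_CUBIC))
delta(rd(-41,-36,0))
E
```

```text
t [-8.0578 -0.0247 -0.0598] mm  rot [-0.0224 -0.1491  0.0279] | at [-49.0579 -35.9793  -0.0389] F [-0.3696  0.2644 -0.2917] clk 6.275
```

View pics/top4.png

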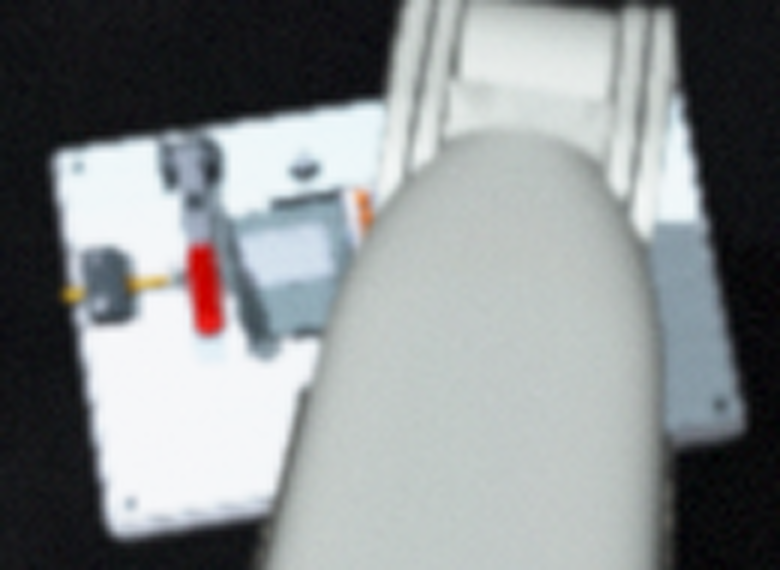

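View pics/wrist4.png

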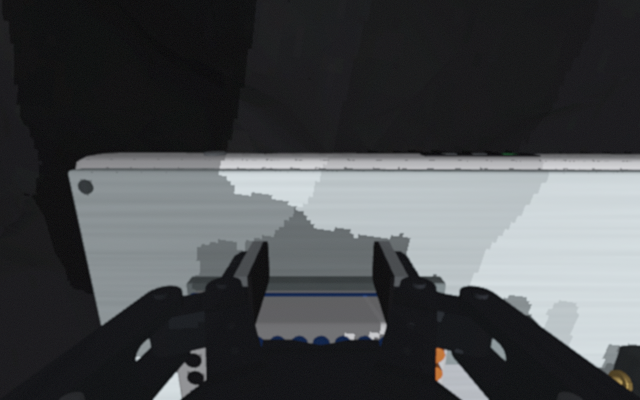

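The top view shows the ear covering more of the dark strip. The wrist view shows the plate edge (row 280) square to the fingers. I'll continue 8 mm.

Emit:
send_rows(
  deltas=[
    {"grip": 0.6,"translation": [-0.002,0,0],"twist": [0,0,0]},
    {"grip": 0.6,"translation": [-0.0045,0,0],"twist": [0,0,0]},
    {"grip": 0.6,"translation": [-0.007,0,0],"twist": [0,0,0]},
    {"grip": 0.6,"translation": [-0.008,0,0],"twist": [0,0,0]},
  ],
)

```text
clock: 6.78
eef_pos: [0.5101, -0.077, 0.0499]
tool_rot: [-0.083, 0.997, -0.0, -0.001]
ft_force: [-2.7, -0.7, 0.0]
grip_width: 0.051
```

Emit:
send_rows(
  deltas=[
    {"grip": 0.6,"translation": [0.01,0,0],"twist": [0,0,0]},
    {"grip": 0.6,"translation": [0.02,0,-0.02],"twist": [0,0,0]},
    {"grip": 0.6,"translation": [0.02,-0.02,-0.06],"twist": [0,0,-5]},
    {"grip": 0.6,"translation": [0.02,-0.06,-0.11],"twist": [0,0,-15]},
    {"grip": 0.6,"translation": [0.02,-0.11,-0.13],"twist": [0,0,-25]},
  ],
)

```text
clock: 7.4
eef_pos: [0.511, -0.1897, 0.184]
tool_rot: [-0.301, 0.954, -0.002, 0.002]
ft_force: [1.6, -0.3, -0.2]
grip_width: 0.0515
```

```bash
python3 - <<'E'
from h import *
from workcell import camera
for n in ["top"]:
    c=camera(n); np.savez(f"pics/{n}5.npz",**c); 
    im=c["color"]
    cv2.imwrite(f"pics/{n}5.png",im if n=="wrist" else cv2.resize(im[125:220,240:370],None,fx=6,fy=6,interpolation=cv2.INTER_CUBIC))
delta(rd(5,-150,130),YAW+np.pi/2)
E
```

```text
t [-58.6816 -22.9082   6.3955] mm  rot [ -0.7315  -0.3134 -64.5644] | at [ -57.8787 -154.4477  135.975 ] F [ 3.6097 -3.7855  1.9653] clk 7.45
```

View pics/top5.png

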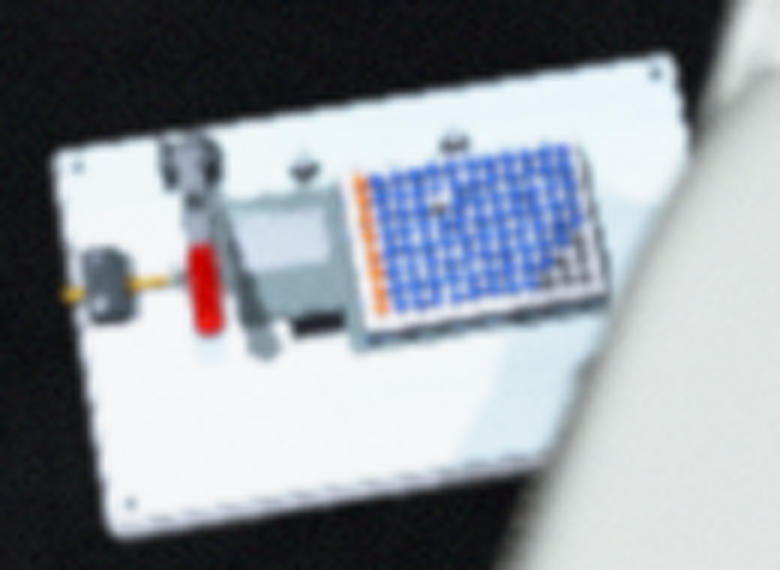

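The rack is now square to the reader's edges, just short of the dowels at (305,168) and (455,143). I'll turn the jaws along x and go to the right end.

Emit:
send_rows(
  deltas=[
    {"grip": 0.6,"translation": [-0.012,-0.005,0],"twist": [0,0,-10]},
    {"grip": 0.6,"translation": [-0.024,-0.01,0],"twist": [0,0,-20]},
    {"grip": 0.6,"translation": [-0.036,-0.015,0],"twist": [0,0,-30]},
    {"grip": 0.6,"translation": [-0.048,-0.02,0],"twist": [-0.5,-0.3,-40]},
    {"grip": 0.6,"translation": [-0.059,-0.023,0],"twist": [-0.7,-0.3,-50]},
  ],
)

```text
clock: 8.07
eef_pos: [0.575, -0.1818, 0.1863]
tool_rot: [-0.677, 0.736, -0.001, 0.001]
ft_force: [-0.3, -0.5, -0.8]
grip_width: 0.0515
```

Emit:
send_rows(
  deltas=[
    {"grip": 0.6,"translation": [0,0,0],"twist": [0,0,-10]},
    {"grip": 0.6,"translation": [0,0,0],"twist": [0,0,-14.5]},
  ],
)

```text
clock: 8.32
eef_pos: [0.5754, -0.1815, 0.1862]
tool_rot: [0.765, -0.644, 0.001, -0.002]
ft_force: [-0.4, -0.4, -0.1]
grip_width: 0.0515
```

```bash
python3 - <<'E'
from h import *
from workcell import camera
for n in ["wrist"]:
    c=camera(n); np.savez(f"pics/{n}6.npz",**c); 
    im=c["color"]
    cv2.imwrite(f"pics/{n}6.png",im)
delta(rd(13,-134,15),YAW+np.pi/2)
E
```

```text
t [-15.729   -6.5885 121.245 ] mm  rot [-0.2094  0.0242  0.4079] | at [   6.0807 -149.8284  136.2136] F [ 0.4493  0.0477 -0.3255] clk 8.375
```

View pics/wrist6.png

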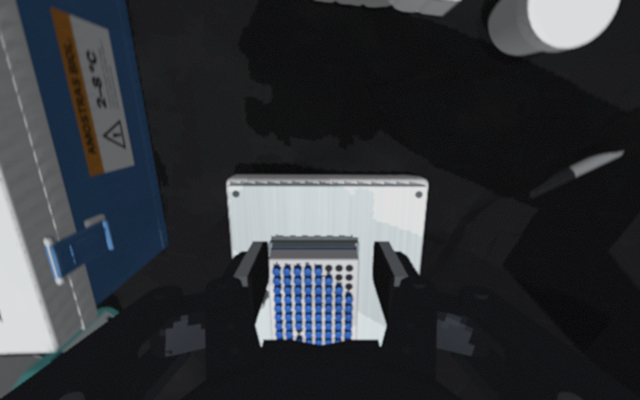

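The wrist view shows the rack's right end with its plate edge at row 238, columns 271–358. The reader's edge is at row 184 with corners at (230,184) and (427,186).

```bash
python3 - <<'E'
from h import *
c=dict(np.load("pics/wrist6.npz"))
for u,v,z in [(271,238,8),(358,238,8),(271,252,8),(357,252,8),(230,184,0),(427,186,0)]: print(u,v,inv(ray(c,u,v,.05+z/1000)))
cv2.imwrite("pics/w6.png",cv2.resize(c["color"][160:360,200:450],None,fx=3,fy=3,interpolation=cv2.INTER_CUBIC))
E
```

```text
271 238 [  52.8434 -104.4344    8.    ]
358 238 [ -29.6093 -105.1506    8.    ]
271 252 [ 53.3613 -89.9808   8.    ]
357 252 [-29.2316 -90.7115   8.    ]
230 184 [  90.4094 -154.7123   -0.    ]
427 186 [ -92.6442 -154.295    -0.    ]
```

View pics/w6.png

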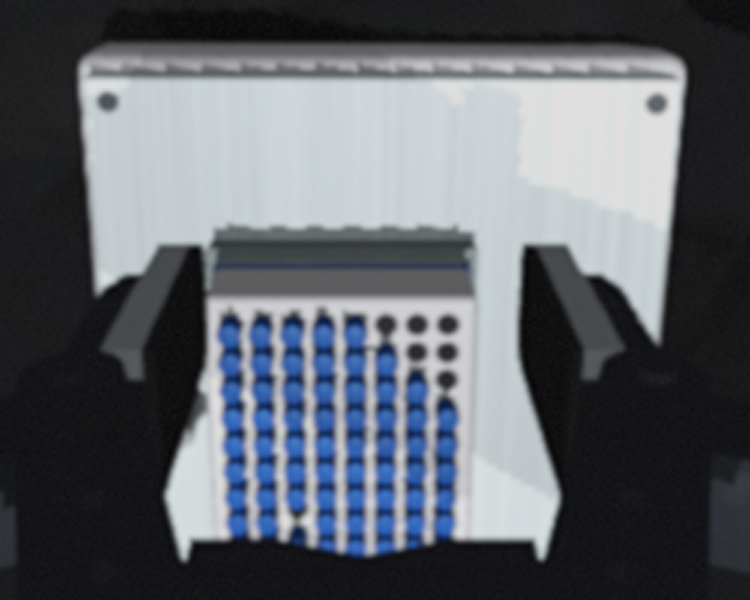

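Emit:
send_rows(
  deltas=[
    {"grip": 0.6,"translation": [-0.008,-0.003,0.03],"twist": [-0.2,0,0.4]},
    {"grip": 0.6,"translation": [-0.016,-0.0066,0.07],"twist": [-0.2,0,0.4]},
    {"grip": 0.6,"translation": [-0.016,-0.0066,0.11],"twist": [-0.2,0,0.4]},
    {"grip": 0.6,"translation": [-0.016,-0.0066,0.13],"twist": [-0.2,0,0.4]},
    {"grip": 0.6,"translation": [-0.016,-0.0066,0.135],"twist": [-0.2,0,0.4]},
  ],
)

```text
clock: 9.0
eef_pos: [0.5782, -0.1641, 0.0495]
tool_rot: [0.763, -0.646, -0.001, 0.0]
ft_force: [-0.2, 0.4, 0.1]
grip_width: 0.0511
```

```bash
python3 - <<'E'
from h import *
delta(rd(13,-112,0),YAW+np.pi/2)
E
```

```text
t [-21.0727  -1.0876  -0.4329] mm  rot [ 0.1332  0.1069 -0.0618] | at [  11.8886 -133.0707   -0.4696] F [-0.1622  0.4441  0.0905] clk 9.0
```

Emit:
send_rows(
  deltas=[
    {"grip": 0.6,"translation": [-0.005,-0.001,0],"twist": [0,0,0]},
    {"grip": 0.6,"translation": [-0.01,-0.001,0],"twist": [0,0,0]},
    {"grip": 0.6,"translation": [-0.014,-0.001,0],"twist": [0,0,0]},
    {"grip": 0.6,"translation": [-0.017,-0.001,0],"twist": [0,0,0]},
    {"grip": 0.6,"translation": [-0.02,-0.001,0],"twist": [0,0,0]},
  ],
)

```text
clock: 9.62
eef_pos: [0.5761, -0.1441, 0.0499]
tool_rot: [0.763, -0.646, -0.001, 0.0]
ft_force: [0.1, -2.2, -0.0]
grip_width: 0.0512
```

Emit:
send_rows(
  deltas=[
    {"grip": 0.6,"translation": [-0.003,0,0],"twist": [0,0,0]},
    {"grip": 0.6,"translation": [-0.006,0,0],"twist": [0,0,0]},
    {"grip": 0.6,"translation": [-0.009,0,0],"twist": [0,0,0]},
    {"grip": 0.6,"translation": [-0.012,0,0],"twist": [0,0,0]},
  ],
)

```text
clock: 10.12
eef_pos: [0.5742, -0.1323, 0.05]
tool_rot: [0.763, -0.647, -0.001, 0.0]
ft_force: [0.6, -2.2, -0.3]
grip_width: 0.0512
```

```bash
python3 - <<'E'
from h import *
from workcell import camera
for n in ["wrist","top"]:
    c=camera(n); np.savez(f"pics/{n}7.npz",**c); 
    im=c["color"]
    cv2.imwrite(f"pics/{n}7.png",im if n=="wrist" else cv2.resize(im[125:220,240:370],None,fx=6,fy=6,interpolation=cv2.INTER_CUBIC))
delta(rd(13,-92,0),YAW+np.pi/2)
E
```

```text
t [-8.6129  0.2114 -0.0296] mm  rot [ 0.0976  0.0884 -0.0387] | at [  13.2055 -100.6129   -0.0433] F [-0.299  -1.8048 -0.5257] clk 10.225
```

View pics/wrist7.png

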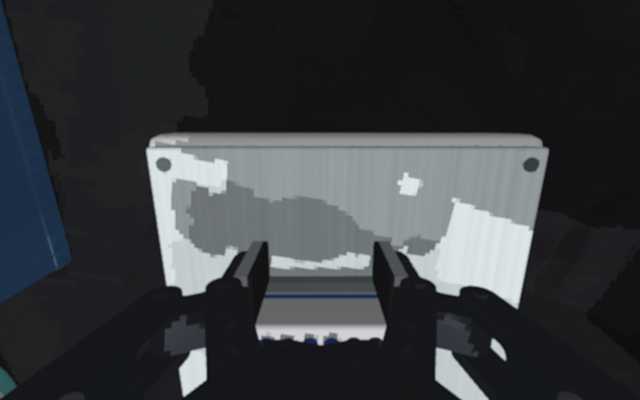

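View pics/top7.png

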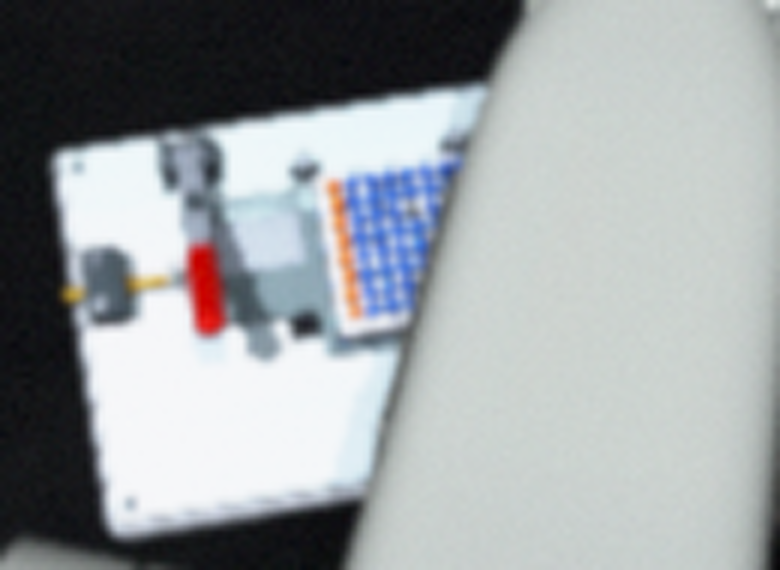

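The orange column moved 27 zoomed px, about 13 mm, with about 2 N of sliding friction. I'll continue, going slower as it gets near the stop.

Emit:
send_rows(
  deltas=[
    {"grip": 0.6,"translation": [-0.0025,0,0],"twist": [0,0,0]},
    {"grip": 0.6,"translation": [-0.005,0,0],"twist": [0,0,0]},
    {"grip": 0.6,"translation": [-0.0065,0,0],"twist": [0,0,0]},
    {"grip": 0.6,"translation": [-0.008,0,0],"twist": [0,0,0]},
  ],
)

```text
clock: 10.72
eef_pos: [0.5728, -0.1239, 0.05]
tool_rot: [0.763, -0.646, -0.001, 0.0]
ft_force: [0.7, -2.6, -0.1]
grip_width: 0.0509
```

Emit:
send_rows(
  deltas=[
    {"grip": 0.6,"translation": [-0.001,0,0],"twist": [0,0,0]},
    {"grip": 0.6,"translation": [-0.002,0,0],"twist": [0,0,0]},
  ],
)

```text
clock: 10.98
eef_pos: [0.5725, -0.1219, 0.05]
tool_rot: [0.763, -0.646, -0.001, 0.0]
ft_force: [1.7, -1.9, -1.1]
grip_width: 0.0511
```

Emit:
send_rows(
  deltas=[
    {"grip": 0.6,"translation": [-0.001,0,0],"twist": [0,0,0]},
    {"grip": 0.6,"translation": [-0.002,0,0],"twist": [0,0,0]},
  ],
)

```text
clock: 11.22
eef_pos: [0.5721, -0.1198, 0.05]
tool_rot: [0.763, -0.646, -0.001, 0.0]
ft_force: [0.8, -2.1, -1.1]
grip_width: 0.0516
```

Emit:
send_rows(
  deltas=[
    {"grip": 0.6,"translation": [-0.001,0,0],"twist": [0,0,0]},
    {"grip": 0.6,"translation": [-0.002,0,0],"twist": [0,0,0]},
  ],
)

```text
clock: 11.48
eef_pos: [0.5717, -0.1179, 0.05]
tool_rot: [0.763, -0.646, -0.001, 0.0]
ft_force: [0.2, -2.7, 0.4]
grip_width: 0.0516
```

Emit:
send_rows(
  deltas=[
    {"grip": 0.6,"translation": [-0.001,0,0],"twist": [0,0,0]},
    {"grip": 0.6,"translation": [-0.002,0,0],"twist": [0,0,0]},
  ],
)

```text
clock: 11.72
eef_pos: [0.5716, -0.1169, 0.05]
tool_rot: [0.763, -0.647, -0.0, 0.001]
ft_force: [0.1, -6.4, -1.0]
grip_width: 0.0513
```

Emit:
send_rows(
  deltas=[
    {"grip": 0.6,"translation": [-0.001,0,0],"twist": [0,0,0]},
    {"grip": 0.6,"translation": [-0.002,0,0],"twist": [0,0,0]},
  ],
)

```text
clock: 11.98
eef_pos: [0.5715, -0.1168, 0.0501]
tool_rot: [0.763, -0.647, 0.001, 0.002]
ft_force: [1.3, -9.4, -1.6]
grip_width: 0.0513
```

```bash
python3 - <<'E'
from h import *
from workcell import camera
for n in ["top","scene"]:
    c=camera(n); np.savez(f"pics/{n}8.npz",**c); 
    im=c["color"]
    cv2.imwrite(f"pics/{n}8.png",cv2.resize(im[125:220,240:370] if n=="top" else im[165:235,270:400],None,fx=6,fy=6,interpolation=cv2.INTER_CUBIC))
delta(rd(13,-82,0),YAW+np.pi/2)
E
```

```text
t [-3.3775  0.1277  0.0729] mm  rot [ 0.1123 -0.2831 -0.1419] | at [ 13.1195 -85.3774   0.0894] F [ 1.111  -7.5923 -1.9071] clk 12.075
```

View pics/top8.png

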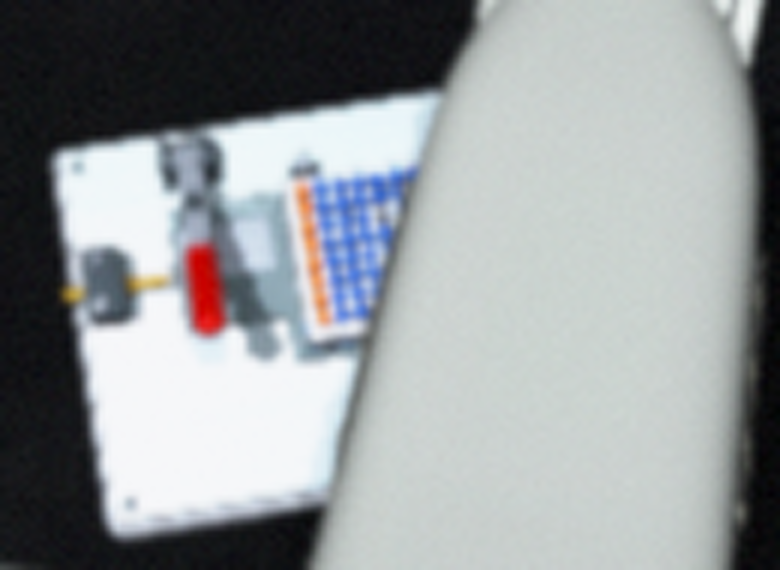

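View pics/scene8.png

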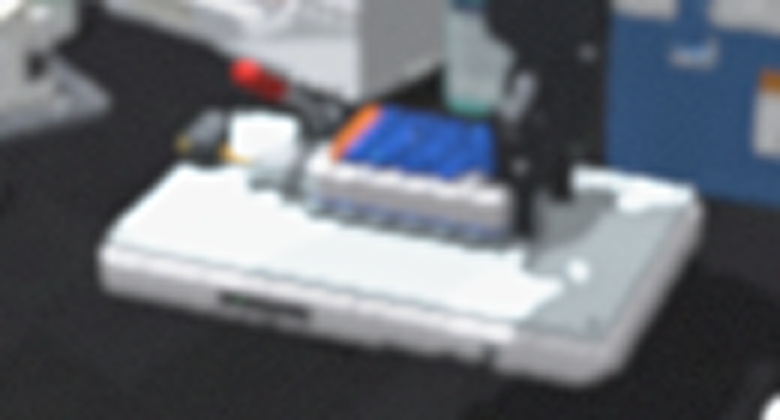

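The ear is now at the stop: the force rose from 2 to about 8–9 N and motion stopped. I'll retract and turn back for the final +x push.

Emit:
send_rows(
  deltas=[
    {"grip": 0.6,"translation": [0.003,0,0],"twist": [0,0,0]},
    {"grip": 0.6,"translation": [0.015,0,0],"twist": [0,0,0]},
    {"grip": 0.6,"translation": [0.02,0,-0.04],"twist": [0,0,0]},
    {"grip": 0.6,"translation": [0.02,0,-0.09],"twist": [0,0,10]},
    {"grip": 0.6,"translation": [0.02,0.02,-0.13],"twist": [0,0,20]},
  ],
)

```text
clock: 12.7
eef_pos: [0.5563, -0.1392, 0.1821]
tool_rot: [-0.637, 0.771, -0.002, -0.001]
ft_force: [-0.0, -1.6, -0.1]
grip_width: 0.0511
```

```bash
python3 - <<'E'
from h import *
delta(rd(-68,-5,120))
E
```

```text
t [-71.8879  93.4048  11.5916] mm  rot [-0.2454 -0.1508 69.5727] | at [  -5.5619 -104.9113  132.0795] F [-0.043  -1.5645 -0.0529] clk 12.7
```

Emit:
send_rows(
  deltas=[
    {"grip": 0.6,"translation": [-0.013,0.018,0],"twist": [0,0,10]},
    {"grip": 0.6,"translation": [-0.026,0.036,0],"twist": [0,0,20]},
    {"grip": 0.6,"translation": [-0.04,0.054,0],"twist": [0,0,30]},
    {"grip": 0.6,"translation": [-0.056,0.075,0],"twist": [0,0,40]},
    {"grip": 0.6,"translation": [-0.072,0.093,0],"twist": [0,0,50]},
  ],
)

```text
clock: 13.32
eef_pos: [0.478, -0.0502, 0.1817]
tool_rot: [-0.248, 0.969, -0.002, 0.0]
ft_force: [0.6, 0.6, -0.5]
grip_width: 0.051
```

Emit:
send_rows(
  deltas=[
    {"grip": 0.6,"translation": [0,0,0],"twist": [0,0,10]},
    {"grip": 0.6,"translation": [0,0,0],"twist": [0,0,19]},
  ],
)

```text
clock: 13.58
eef_pos: [0.4778, -0.0498, 0.182]
tool_rot: [-0.083, 0.997, -0.001, 0.0]
ft_force: [0.2, -0.4, -0.0]
grip_width: 0.0512
```

```bash
python3 - <<'E'
from h import *
from workcell import camera
for n in ["wrist","top"]:
    c=camera(n); np.savez(f"pics/{n}9.npz",**c); 
    im=c["color"]
    cv2.imwrite(f"pics/{n}9.png",cv2.resize(im[125:220,240:370],None,fx=6,fy=6,interpolation=cv2.INTER_CUBIC)if n=="top" else im)
delta(rd(-68,-5,0))
E
```

```text
t [ -0.0311  -0.5646 131.8689] mm  rot [-0.1639  0.0361  0.277 ] | at [-68.1178  -4.0587 131.8667] F [-0.6555  0.0504  1.3853] clk 13.675
```

View pics/wrist9.png

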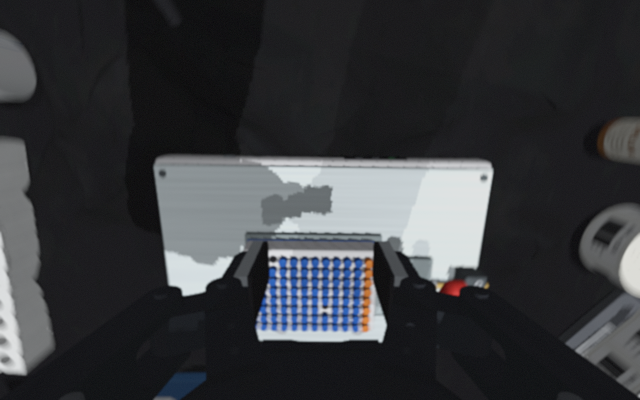

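View pics/top9.png

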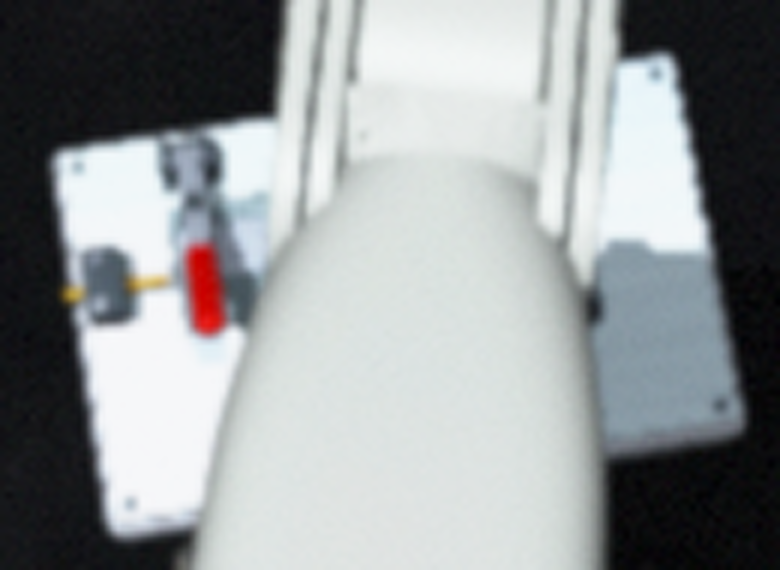

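The wrist view shows the rack square, its near plate edge at row 235, columns 246–382, centred between the fingers. I'll descend.

Emit:
send_rows(
  deltas=[
    {"grip": 0.6,"translation": [0,-0.001,0.04],"twist": [-0.1,0,0.3]},
    {"grip": 0.6,"translation": [0,-0.001,0.08],"twist": [-0.1,0,0.3]},
    {"grip": 0.6,"translation": [0,-0.001,0.12],"twist": [-0.1,0,0.3]},
    {"grip": 0.6,"translation": [0,-0.001,0.131],"twist": [-0.1,0,0.3]},
    {"grip": 0.6,"translation": [0,-0.001,0.1315],"twist": [-0.1,0,0.3]},
  ],
)

```text
clock: 14.3
eef_pos: [0.4782, -0.0514, 0.0503]
tool_rot: [-0.083, 0.997, -0.0, -0.0]
ft_force: [0.2, 1.2, 0.6]
grip_width: 0.0511
```

Emit:
send_rows(
  deltas=[
    {"grip": 0.6,"translation": [-0.006,0,0],"twist": [0,0,0]},
    {"grip": 0.6,"translation": [-0.012,0,0],"twist": [0,0,0]},
    {"grip": 0.6,"translation": [-0.018,0,0],"twist": [0,0,0]},
    {"grip": 0.6,"translation": [-0.022,0,0],"twist": [0,0,0]},
  ],
)

```text
clock: 14.8
eef_pos: [0.5008, -0.0477, 0.0508]
tool_rot: [-0.083, 0.997, -0.0, 0.0]
ft_force: [0.6, -0.3, 0.8]
grip_width: 0.051
```

```bash
python3 - <<'E'
from h import *
delta(rd(-40,-5,0))
E
```

```text
t [-5.24    0.4997  0.7604] mm  rot [-0.0503  0.041   0.0529] | at [-45.2401  -5.5039   0.7571] F [ 0.6036 -0.2517  0.7803] clk 14.8
```

Emit:
send_rows(
  deltas=[
    {"grip": 0.6,"translation": [-0.0015,0,0.0005],"twist": [0,0,0]},
    {"grip": 0.6,"translation": [-0.003,0,0.0005],"twist": [0,0,0]},
  ],
)

```text
clock: 15.05
eef_pos: [0.5037, -0.0472, 0.0502]
tool_rot: [-0.083, 0.997, -0.0, 0.0]
ft_force: [0.3, 0.1, 0.0]
grip_width: 0.051
```

Emit:
send_rows(
  deltas=[
    {"grip": 0.6,"translation": [-0.001,0,0],"twist": [0,0,0]},
    {"grip": 0.6,"translation": [-0.002,0,0],"twist": [0,0,0]},
  ],
)

```text
clock: 15.3
eef_pos: [0.5053, -0.0469, 0.05]
tool_rot: [-0.083, 0.997, -0.0, -0.0]
ft_force: [-2.2, -0.2, 1.3]
grip_width: 0.051
```

Emit:
send_rows(
  deltas=[
    {"grip": 0.6,"translation": [-0.001,0,0],"twist": [0,0,0]},
    {"grip": 0.6,"translation": [-0.002,0,0],"twist": [0,0,0]},
  ],
)

```text
clock: 15.55
eef_pos: [0.5054, -0.0468, 0.0498]
tool_rot: [-0.083, 0.997, -0.001, -0.002]
ft_force: [-5.8, -1.2, 5.3]
grip_width: 0.0513
```

Emit:
send_rows(
  deltas=[
    {"grip": 0.6,"translation": [-0.0008,0,0],"twist": [0,0,0]},
    {"grip": 0.6,"translation": [-0.0015,0,0],"twist": [0,0,0]},
  ],
)

```text
clock: 15.8
eef_pos: [0.5054, -0.0468, 0.0497]
tool_rot: [-0.083, 0.997, -0.001, -0.003]
ft_force: [-5.6, -2.2, 5.4]
grip_width: 0.0513
```

Emit:
send_rows(
  deltas=[
    {"grip": 0.6,"translation": [-0.0015,0,-0.0005],"twist": [0,0,0]},
    {"grip": 0.6,"translation": [-0.002,0,-0.0005],"twist": [0,0,0]},
  ],
)

```text
clock: 16.05
eef_pos: [0.5073, -0.0466, 0.0499]
tool_rot: [-0.083, 0.997, -0.001, -0.004]
ft_force: [-2.9, -0.4, 0.1]
grip_width: 0.0511
```

```bash
python3 - <<'E'
from h import *
from workcell import camera,bot
for n in ["scene","top"]:
    c=camera(n); np.savez(f"pics/{n}10.npz",**c); 
    im=c["color"]
    cv2.imwrite(f"pics/{n}10.png",cv2.resize(im[125:220,240:370] if n=="top" else im[165:235,270:400],None,fx=6,fy=6,interpolation=cv2.INTER_CUBIC))
delta(rd(-40,-5,0))
print(bot.get_obs()["ft_torque"])
E
```

```text
t [ 1.6319  0.4905 -0.0822] mm  rot [-0.0609 -0.3949  0.0082] | at [-38.3687  -5.4904  -0.093 ] F [-2.5058 -0.8712 -1.286 ] clk 16.15
[-0.2427  0.3832  0.0294]
```

View pics/top10.png

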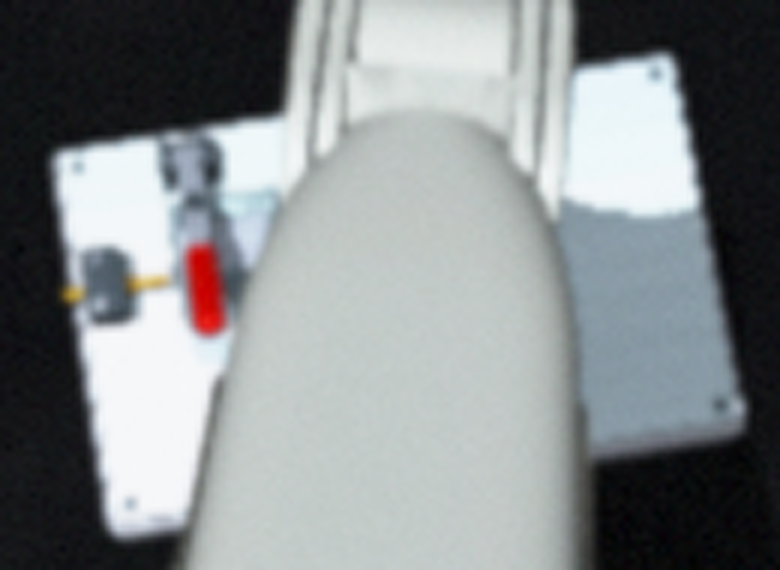

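View pics/scene10.png

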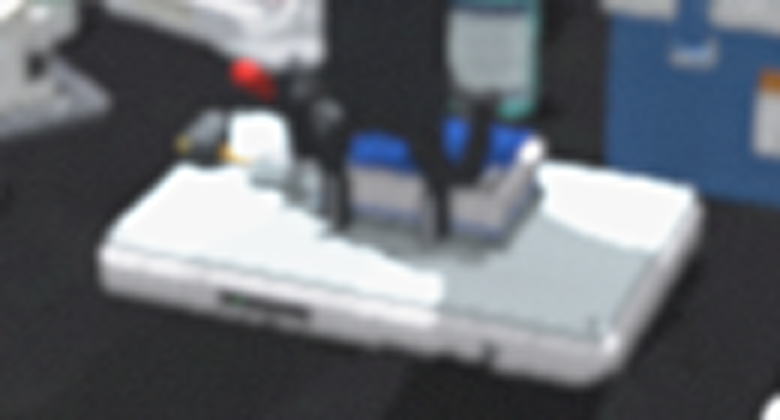

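It had stuck on fingertip contact with the deck: raising 0.5 mm freed it and it slid 2 mm. I'll raise 1 mm more and continue.

Emit:
send_rows(
  deltas=[
    {"grip": 0.6,"translation": [-0.0005,0,-0.001],"twist": [0,0.3,0]},
    {"grip": 0.6,"translation": [-0.0015,0,-0.001],"twist": [0,0.4,0]},
  ],
)

```text
clock: 16.4
eef_pos: [0.5093, -0.0462, 0.0508]
tool_rot: [-0.083, 0.997, -0.001, -0.007]
ft_force: [-1.5, -0.4, -0.6]
grip_width: 0.0511
```

Emit:
send_rows(
  deltas=[
    {"grip": 0.6,"translation": [-0.0008,0,0],"twist": [0,0,0]},
    {"grip": 0.6,"translation": [-0.0015,0,0],"twist": [0,0,0]},
  ],
)

```text
clock: 16.65
eef_pos: [0.5101, -0.0461, 0.0507]
tool_rot: [-0.083, 0.997, -0.001, -0.008]
ft_force: [-4.8, -1.5, 1.5]
grip_width: 0.0512
```

Emit:
send_rows(
  deltas=[
    {"grip": 0.6,"translation": [-0.0008,0,0],"twist": [0,0,0]},
    {"grip": 0.6,"translation": [-0.0015,0,0],"twist": [0,0,0]},
  ],
)

```text
clock: 16.9
eef_pos: [0.5102, -0.046, 0.0506]
tool_rot: [-0.083, 0.997, -0.001, -0.009]
ft_force: [-7.5, -2.3, 4.1]
grip_width: 0.0513
```

Emit:
send_rows(
  deltas=[
    {"grip": 0.6,"translation": [-0.0008,0,0],"twist": [0,0,0]},
    {"grip": 0.6,"translation": [-0.0015,0,0],"twist": [0,0,0]},
  ],
)

```text
clock: 17.15
eef_pos: [0.5102, -0.046, 0.0506]
tool_rot: [-0.083, 0.997, -0.001, -0.01]
ft_force: [-8.0, -1.5, 4.8]
grip_width: 0.0509
```

The force has risen to 8 N and motion has stopped, so it is probably on the dowels. I'll back off and look from above.

Emit:
send_rows(
  deltas=[
    {"grip": 0.6,"translation": [0.002,0,0],"twist": [0,0,0]},
    {"grip": 0.6,"translation": [0.012,0,0],"twist": [0,0,0]},
    {"grip": 0.8,"translation": [0.02,0,-0.04],"twist": [0,0,0]},
    {"grip": 1,"translation": [0.02,-0.02,-0.1],"twist": [0,0,0]},
    {"grip": 1,"translation": [0,-0.02,-0.15],"twist": [0,0,0]},
  ],
)

```text
clock: 17.77
eef_pos: [0.5164, -0.066, 0.2032]
tool_rot: [-0.082, 0.997, -0.002, -0.009]
ft_force: [1.3, -0.1, -0.6]
grip_width: 0.0854
```

```bash
python3 - <<'E'
from h import *
delta(rd(85,30,180))
E
```

```text
t [-117.2458   56.3235  -29.095 ] mm  rot [-0.0947 -1.0725 -0.1216] | at [-32.8883 -26.1202 153.1986] F [ 1.2705 -0.1329 -0.64  ] clk 17.775
```

Emit:
send_rows(
  deltas=[
    {"grip": 1,"translation": [-0.04,0.019,-0.01],"twist": [0,-0.5,0]},
    {"grip": 1,"translation": [-0.08,0.038,-0.02],"twist": [0,-1,0]},
    {"grip": 1,"translation": [-0.117,0.056,-0.029],"twist": [0,-1.1,0]},
    {"grip": 1,"translation": [-0.117,0.056,-0.029],"twist": [0,-1.1,0]},
  ],
)

```text
clock: 18.27
eef_pos: [0.6254, 0.0105, 0.2298]
tool_rot: [-0.083, 0.997, -0.001, 0.002]
ft_force: [-0.9, -0.9, -0.0]
grip_width: 0.0855
```

```bash
python3 - <<'E'
from h import *
from workcell import camera
for n in ["wrist"]:
    c=camera(n); np.savez(f"pics/{n}11.npz",**c); 
    im=c["color"][0:300,150:550]; cv2.imwrite(f"pics/{n}11.png",cv2.resize(im,None,fx=2,fy=2,interpolation=cv2.INTER_CUBIC))
    cv2.imwrite(f"pics/w11b.png",cv2.resize(c["color"][110:210,240:420],None,fx=4.4,fy=4.4,interpolation=cv2.INTER_CUBIC))
E
```

```text
(no output)
```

View pics/wrist11.png

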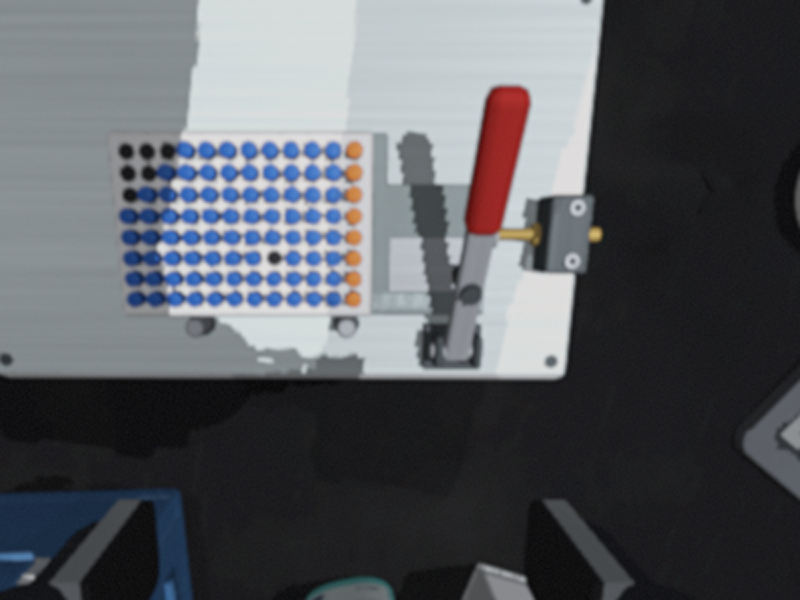

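View pics/w11b.png

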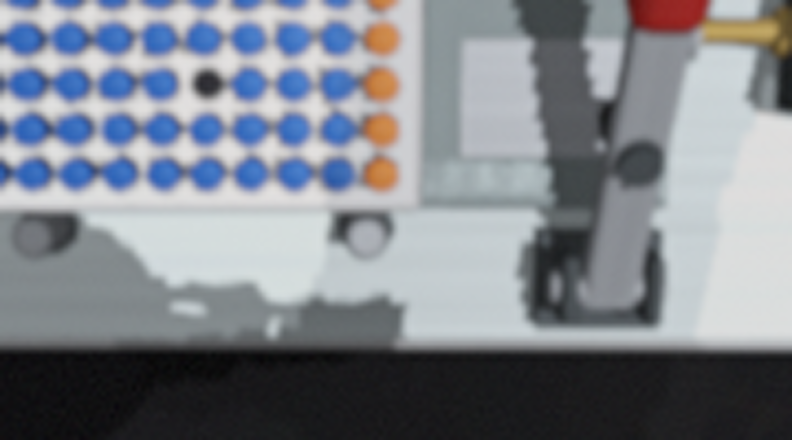

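```bash
python3 - <<'E'
from h import *
c=dict(np.load("pics/wrist11.npz"))
Q=lambda u,v,z: inv(ray(c,240+u/4.4,110+v/4.4,.05+z/1000))
for n,u,v,z in [("dLtop",367,237,20),("dRtop",33,237,20),("ear edge1",430,205,8),("ear edge2",540,207,8),("block edge L",410,208,43),("block R",10,208,43),("plate? L",410,208,8),("deck far",400,346,0),("deck far2",700,346,0)]:
    print(n,Q(u,v,z))
b=c["color"]
for u in [250,270,290,310,326,340,350,358]: print(u,b[150:166,u].mean(1).astype(int))
E
```

```text
dLtop [65.5262 35.2117 20.    ]
dRtop [ 65.6907 -39.8522  20.    ]
ear edge1 [59.885  49.9137  8.    ]
ear edge2 [60.2927 75.462   8.    ]
block edge L [55.9453 43.8416 43.    ]
block R [ 56.1253 -38.7562  43.    ]
plate? L [60.5904 45.2809  8.    ]
deck far [95.4033 43.611  -0.    ]
deck far2 [ 95.2391 117.0671  -0.    ]
250 [110 128 163 197 216 219 207 176 122  81  82  95 105 111 112 106]
270 [128 153 185 209 219 218 206 196 201 213 216 217 217 217 215 208]
290 [146 173 195 211 219 219 210 197 203 214 217 218 218 217 217 217]
310 [144 177 201 216 222 220 210 199 205 215 218 218 217 218 218 218]
326 [132 129 138 167 193 202 193 164 117  92 108 136 156 164 166 164]
340 [165 167 167 166 159 148 149 173 196 202 201 200 200 202 203 203]
350 [185 184 179 171 157 144 145 170 195 203 202 200 201 203 204 204]
358 [184 185 183 174 162 148 147 171 196 203 202 201 201 200 191 176]
```

Vision puts both rack edge points at x ≈ 60 mm with the block square, so the rack is on both dowels. Next is a gentle check push toward the stop with shut fingers, in line with the screw.

```bash
python3 - <<'E'
from h import *
delta(rd(20,-105,140),YAW+np.pi/2)
E
```

```text
t [  65.555  -135.45     39.6562] mm  rot [ -0.1176  -0.0254 -90.0228] | at [ 85.5684  30.4867 179.5082] F [-0.5342 -0.2353  0.0961] clk 18.325
```

Emit:
send_rows(
  deltas=[
    {"grip": 0.5,"translation": [0.013,-0.03,0],"twist": [0,0,-10]},
    {"grip": 0,"translation": [0.026,-0.06,0.005],"twist": [0,0,-20]},
    {"grip": 0,"translation": [0.039,-0.09,0.01],"twist": [0,0,-30]},
    {"grip": 0,"translation": [0.052,-0.12,0.025],"twist": [0,0,-40]},
    {"grip": 0,"translation": [0.065,-0.135,0.039],"twist": [0,0,-50]},
  ],
)

```text
clock: 18.95
eef_pos: [0.5805, -0.1368, 0.1904]
tool_rot: [-0.497, 0.867, -0.001, 0.0]
ft_force: [-0.1, 0.2, -0.2]
grip_width: 0.0001
```

Emit:
send_rows(
  deltas=[
    {"grip": 0,"translation": [0,0,0],"twist": [0,0,-10]},
    {"grip": 0,"translation": [0,0,0],"twist": [0,0,-20]},
    {"grip": 0,"translation": [0,0,0],"twist": [0,0,-30]},
    {"grip": 0,"translation": [0,0,0],"twist": [0,0,-40]},
    {"grip": 0,"translation": [0,0,0],"twist": [0,0,-40]},
  ],
)

```text
clock: 19.58
eef_pos: [0.5794, -0.1373, 0.1905]
tool_rot: [0.763, -0.646, 0.001, 0.0]
ft_force: [0.7, 0.7, 0.6]
grip_width: 0.0001
```

```bash
python3 - <<'E'
from h import *
delta(rd(20,-102,5),YAW+np.pi/2)
E
```

```text
t [ -5.097   -2.3952 135.5291] mm  rot [-0.0621 -0.1039 -0.0234] | at [  17.456  -106.8503  140.5354] F [0.7365 0.7221 0.6428] clk 19.575
```

Emit:
send_rows(
  deltas=[
    {"grip": 0,"translation": [0,-0.0025,0.04],"twist": [0,0,0]},
    {"grip": 0,"translation": [0,-0.0025,0.08],"twist": [0,0,0]},
    {"grip": 0,"translation": [0,-0.0025,0.12],"twist": [0,0,0]},
    {"grip": 0,"translation": [0,-0.0025,0.1355],"twist": [0,0,0]},
    {"grip": 0,"translation": [0,-0.0025,0.1355],"twist": [0,0,0]},
  ],
)

```text
clock: 20.2
eef_pos: [0.5811, -0.1371, 0.0544]
tool_rot: [0.763, -0.647, 0.0, 0.001]
ft_force: [0.1, -0.1, 0.8]
grip_width: -0.0
```

Emit:
send_rows(
  deltas=[
    {"grip": 0,"translation": [-0.006,0,0],"twist": [0,0,0]},
    {"grip": 0,"translation": [-0.011,0,0],"twist": [0,0,0]},
    {"grip": 0,"translation": [-0.014,0,0],"twist": [0,0,0]},
    {"grip": 0,"translation": [-0.016,0,0],"twist": [0,0,0]},
    {"grip": 0,"translation": [-0.0175,0,0],"twist": [0,0,0]},
  ],
)

```text
clock: 20.82
eef_pos: [0.5783, -0.1197, 0.0546]
tool_rot: [0.763, -0.647, 0.0, 0.001]
ft_force: [-0.2, -0.0, 0.7]
grip_width: -0.0003
```

```bash
python3 - <<'E'
from h import *
delta(rd(20,-86,5),YAW+np.pi/2)
E
```

```text
t [-3.3078 -0.6819 -0.4336] mm  rot [ 0.0367 -0.0656 -0.1045] | at [ 19.3118 -89.3071   4.5706] F [-0.1536 -0.0052  0.6709] clk 20.825
```

Emit:
send_rows(
  deltas=[
    {"grip": 0,"translation": [-0.001,-0.0005,0],"twist": [0,0,0]},
    {"grip": 0,"translation": [-0.002,-0.0005,0],"twist": [0,0,0]},
  ],
)

```text
clock: 21.08
eef_pos: [0.5785, -0.1176, 0.0545]
tool_rot: [0.763, -0.647, 0.0, 0.001]
ft_force: [0.6, 0.9, 0.1]
grip_width: 0.0
```

Emit:
send_rows(
  deltas=[
    {"grip": 0,"translation": [-0.0008,0,0],"twist": [0,0,0]},
    {"grip": 0,"translation": [-0.0015,0,0],"twist": [0,0,0]},
  ],
)

```text
clock: 21.32
eef_pos: [0.5782, -0.1162, 0.0545]
tool_rot: [0.763, -0.647, 0.0, 0.001]
ft_force: [0.3, -0.8, -0.4]
grip_width: 0.0002
```

Emit:
send_rows(
  deltas=[
    {"grip": 0,"translation": [-0.0008,0,0],"twist": [0,0,0]},
    {"grip": 0,"translation": [-0.0015,0,0],"twist": [0,0,0]},
  ],
)

```text
clock: 21.58
eef_pos: [0.5781, -0.1157, 0.0545]
tool_rot: [0.762, -0.647, 0.001, 0.001]
ft_force: [1.2, -4.7, -1.3]
grip_width: -0.0001
```

Emit:
send_rows(
  deltas=[
    {"grip": 0,"translation": [-0.0008,0,0],"twist": [0,0,0]},
    {"grip": 0,"translation": [-0.0015,0,0],"twist": [0,0,0]},
  ],
)

```text
clock: 21.82
eef_pos: [0.5781, -0.1156, 0.0546]
tool_rot: [0.762, -0.647, 0.002, 0.002]
ft_force: [0.7, -7.2, -1.4]
grip_width: -0.0001
```

The ear bears on the stop: about 7 N, against about 2 N of sliding friction. I'll hold briefly, retract, and go above the lever.

Emit:
send_rows(
  deltas=[
    {"grip": 0,"translation": [-0.0008,0,0],"twist": [0,0,0]},
    {"grip": 0,"translation": [0.0,0,0],"twist": [0,0,0]},
    {"grip": 0,"translation": [0.006,0,0],"twist": [0,0,0]},
    {"grip": 0,"translation": [0.016,0,-0.01],"twist": [0,0,0]},
    {"grip": 0,"translation": [0.02,0,-0.06],"twist": [0,0,0]},
  ],
)

```text
clock: 22.45
eef_pos: [0.5787, -0.1347, 0.1123]
tool_rot: [0.762, -0.648, -0.002, 0.004]
ft_force: [0.9, 0.6, -0.1]
grip_width: 0.0002
```

Emit:
send_rows(
  deltas=[
    {"grip": 0,"translation": [0,0,-0.04],"twist": [0,0,0]},
    {"grip": 0,"translation": [-0.02,0,-0.07],"twist": [0,0,0]},
    {"grip": 0,"translation": [-0.06,0.005,-0.09],"twist": [0,0,0]},
    {"grip": 0,"translation": [-0.11,0.01,-0.09],"twist": [0,0,0]},
    {"grip": 0,"translation": [-0.16,0.015,-0.09],"twist": [0,0,0]},
  ],
)

```text
clock: 23.08
eef_pos: [0.5387, 0.0223, 0.2035]
tool_rot: [0.762, -0.648, -0.001, 0.003]
ft_force: [0.1, 0.2, 0.5]
grip_width: -0.0002
```

```bash
python3 - <<'E'
from h import *
from workcell import camera
c=camera("wrist"); np.savez(f"pics/wrist12.npz",**c); cv2.imwrite("pics/wrist12.png",c["color"])
delta(rd(5,91,100),YAW+np.pi/2)
E
```

```text
t [-27.6882  -2.791   53.417 ] mm  rot [0.4351 0.1925 0.0784] | at [  2.6525  63.129  153.3432] F [-2.7247  3.1621 -1.1068] clk 23.125
```

View pics/wrist12.png

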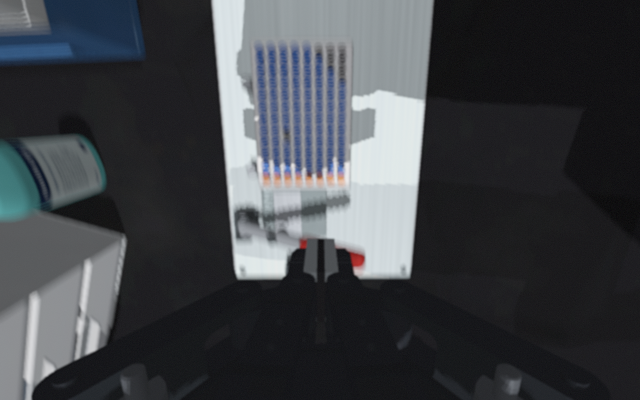

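The wrist view shows the shut fingers next to the red grip at (300–365, 240–260). I'll move over it and descend.

Emit:
send_rows(
  deltas=[
    {"grip": 0,"translation": [-0.014,-0.002,0],"twist": [0.4,0.2,0]},
    {"grip": 0,"translation": [-0.028,-0.003,0.01],"twist": [0.4,0.2,0]},
    {"grip": 0,"translation": [-0.028,-0.003,0.035],"twist": [0.4,0.2,0]},
    {"grip": 0,"translation": [-0.028,-0.003,0.053],"twist": [0.4,0.2,0]},
    {"grip": 0,"translation": [-0.028,-0.003,0.053],"twist": [0.4,0.2,0]},
  ],
)

```text
clock: 23.75
eef_pos: [0.5332, 0.0556, 0.1483]
tool_rot: [0.763, -0.646, -0.002, 0.002]
ft_force: [-0.0, -0.1, 0.4]
grip_width: -0.0001
```

```bash
python3 - <<'E'
from h import *
from workcell import camera
c=camera("scene"); im=c["color"];cv2.imwrite("pics/scene13.png",cv2.resize(im[150:235,250:400],None,fx=5,fy=5,interpolation=cv2.INTER_CUBIC))
c=camera("top"); im=c["color"];cv2.imwrite("pics/top13.png",cv2.resize(im[125:220,240:370],None,fx=6,fy=6,interpolation=cv2.INTER_CUBIC))
delta(rd(0,91,80),YAW+np.pi/2)
E
```

```text
t [-0.0762  5.3663 20.4023] mm  rot [ 0.0522 -0.0035  0.0328] | at [  5.3849  90.9282 100.3974] F [-0.2231  0.0316 -0.6452] clk 23.85
```

View pics/scene13.png

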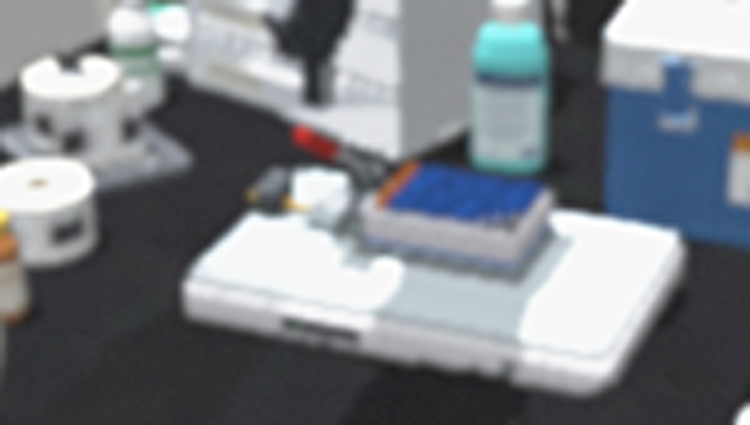

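View pics/top13.png

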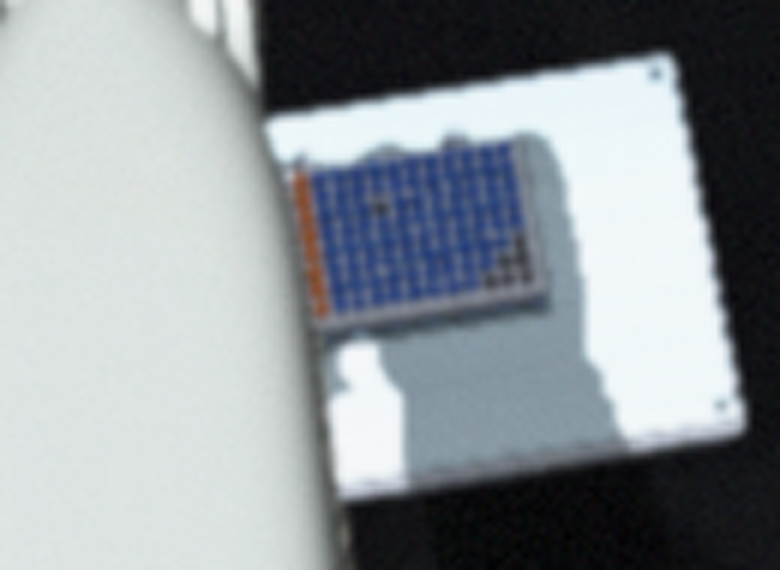

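Emit:
send_rows(
  deltas=[
    {"grip": 0,"translation": [0,0,0.007],"twist": [0,0,0]},
    {"grip": 0,"translation": [0,0,0.014],"twist": [0,0,0]},
    {"grip": 0,"translation": [0,0.001,0.019],"twist": [0,0,0]},
    {"grip": 0,"translation": [0,0.003,0.023],"twist": [0,0,0]},
  ],
)

```text
clock: 24.35
eef_pos: [0.532, 0.0553, 0.1275]
tool_rot: [0.763, -0.646, 0.0, 0.0]
ft_force: [0.1, 0.6, 2.9]
grip_width: -0.0002
```

Emit:
send_rows(
  deltas=[
    {"grip": 0,"translation": [0,0.003,0.004],"twist": [0,0,0]},
    {"grip": 0,"translation": [0,0.006,0.008],"twist": [0,0,0]},
    {"grip": 0,"translation": [0,0.009,0.012],"twist": [0,0,0]},
    {"grip": 0,"translation": [0,0.011,0.016],"twist": [0,0,0]},
  ],
)

```text
clock: 24.85
eef_pos: [0.5215, 0.0535, 0.1115]
tool_rot: [0.764, -0.646, 0.0, -0.0]
ft_force: [2.9, 1.0, 1.6]
grip_width: 0.0003
```

```bash
python3 - <<'E'
from h import *
delta(rd(-17,91,44),YAW+np.pi/2)
E
```

```text
t [-0.0909  8.9776 17.4999] mm  rot [-0.0667 -0.008   0.0368] | at [-8.0427 90.9173 61.5103] F [2.8793 1.0492 1.6344] clk 24.85
```

The lever is moving with about 3 N. I'll continue along the arc.

Emit:
send_rows(
  deltas=[
    {"grip": 0,"translation": [0,0.003,0.004],"twist": [0,0,0]},
    {"grip": 0,"translation": [0,0.005,0.008],"twist": [0,0,0]},
    {"grip": 0,"translation": [0,0.007,0.012],"twist": [0,0,0]},
    {"grip": 0,"translation": [0,0.009,0.016],"twist": [0,0,0]},
  ],
)

```text
clock: 25.35
eef_pos: [0.5126, 0.052, 0.0952]
tool_rot: [0.763, -0.646, 0.0, -0.0]
ft_force: [1.5, 0.5, 2.0]
grip_width: 0.0003
```

Emit:
send_rows(
  deltas=[
    {"grip": 0,"translation": [0,0.002,0.004],"twist": [0,0,0]},
    {"grip": 0,"translation": [0,0.003,0.008],"twist": [0,0,0]},
    {"grip": 0,"translation": [0,0.004,0.011],"twist": [0,0,0]},
  ],
)

```text
clock: 25.72
eef_pos: [0.5084, 0.0513, 0.0839]
tool_rot: [0.763, -0.646, 0.0, -0.0]
ft_force: [2.3, 0.2, 1.4]
grip_width: 0.0003
```

Emit:
send_rows(
  deltas=[
    {"grip": 0,"translation": [0,0.0005,0.002],"twist": [0,0,0]},
    {"grip": 0,"translation": [0,0.001,0.004],"twist": [0,0,0]},
  ],
)

```text
clock: 25.98
eef_pos: [0.5074, 0.0511, 0.0798]
tool_rot: [0.763, -0.646, 0.0, -0.0]
ft_force: [1.7, 1.1, 1.5]
grip_width: -0.0001
```

```bash
python3 - <<'E'
from h import *
delta(rd(-20,91,26),YAW+np.pi/2)
E
```

```text
t [-0.1029 -2.384   3.7911] mm  rot [-0.0428 -0.0078  0.034 ] | at [-22.3868  90.8962  29.7893] F [1.749  1.05   1.4555] clk 25.975
```

Emit:
send_rows(
  deltas=[
    {"grip": 0,"translation": [0,0,0.0015],"twist": [0,0,0]},
    {"grip": 0,"translation": [0,0,0.003],"twist": [0,0,0]},
  ],
)

```text
clock: 26.22
eef_pos: [0.5071, 0.0511, 0.0766]
tool_rot: [0.763, -0.646, 0.0, -0.0]
ft_force: [2.1, 1.0, 1.4]
grip_width: 0.0001
```

Emit:
send_rows(
  deltas=[
    {"grip": 0,"translation": [0,0,0.001],"twist": [0,0,0]},
    {"grip": 0,"translation": [0,0,0.002],"twist": [0,0,0]},
  ],
)

```text
clock: 26.48
eef_pos: [0.5071, 0.0511, 0.0753]
tool_rot: [0.763, -0.646, 0.0, -0.0]
ft_force: [-2.2, -0.2, 11.2]
grip_width: 0.0001
```

Emit:
send_rows(
  deltas=[
    {"grip": 0,"translation": [0,0,0.001],"twist": [0,0,0]},
    {"grip": 0,"translation": [0,0,0.0015],"twist": [0,0,0]},
  ],
)

```text
clock: 26.72
eef_pos: [0.5071, 0.0511, 0.0752]
tool_rot: [0.763, -0.646, 0.0, -0.0]
ft_force: [-2.1, 0.0, 13.5]
grip_width: -0.0
```

Pressed to 13.5 N with the foot on the ear. I'll lift off and look.

Emit:
send_rows(
  deltas=[
    {"grip": 0,"translation": [0,0,0.0013],"twist": [0,0,0]},
    {"grip": 0,"translation": [0,0,-0.003],"twist": [0,0,0]},
    {"grip": 0,"translation": [0,0,-0.03],"twist": [0,0,0]},
    {"grip": 0,"translation": [0,0,-0.08],"twist": [0,0,0]},
    {"grip": 0,"translation": [0,0,-0.13],"twist": [0,0,0]},
  ],
)

```text
clock: 27.35
eef_pos: [0.5056, 0.0509, 0.2054]
tool_rot: [0.763, -0.646, -0.001, 0.001]
ft_force: [1.1, 0.4, -0.7]
grip_width: 0.0003
```

```bash
python3 - <<'E'
from h import *
delta(rd(85,30,180))
E
```

```text
t [  61.0311 -109.0908  -24.8807] mm  rot [ 0.1181 -0.1211 90.0308] | at [-24.1894  90.9715 155.4073] F [ 1.1498  0.4292 -0.6784] clk 27.35
```

Emit:
send_rows(
  deltas=[
    {"grip": 0.5,"translation": [0.01,-0.02,-0.01],"twist": [0,0,10]},
    {"grip": 1,"translation": [0.02,-0.04,-0.02],"twist": [0,0,20]},
    {"grip": 1,"translation": [0.03,-0.06,-0.025],"twist": [0,0,30]},
    {"grip": 1,"translation": [0.045,-0.085,-0.025],"twist": [0,0,40]},
    {"grip": 1,"translation": [0.061,-0.109,-0.025],"twist": [0,0,50]},
  ],
)

```text
clock: 27.98
eef_pos: [0.6233, 0.0086, 0.2292]
tool_rot: [-0.417, 0.909, 0.001, -0.002]
ft_force: [1.3, -0.6, -0.3]
grip_width: 0.0856
```

Emit:
send_rows(
  deltas=[
    {"grip": 1,"translation": [0,0,0],"twist": [0,0,10]},
    {"grip": 1,"translation": [0,0,0],"twist": [0,0,20]},
    {"grip": 1,"translation": [0,0,0],"twist": [0,0,30]},
    {"grip": 1,"translation": [0,0,0],"twist": [0,0,40]},
    {"grip": 1,"translation": [0,0,0],"twist": [0,0,40]},
  ],
)

```text
clock: 28.6
eef_pos: [0.6225, 0.0086, 0.2282]
tool_rot: [-0.081, 0.997, 0.0, -0.004]
ft_force: [-0.2, 0.0, 0.6]
grip_width: 0.0855
```

```bash
python3 - <<'E'
from h import *
from workcell import camera
c=camera("wrist"); np.savez("pics/wrist14.npz",**c)
cv2.imwrite("pics/wrist14.png",cv2.resize(c["color"][20:220,190:470],None,fx=2.8,fy=2.8,interpolation=cv2.INTER_CUBIC))
s=camera("scene")["color"]; cv2.imwrite("pics/scene14.png",cv2.resize(s[150:235,250:400],None,fx=5,fy=5,interpolation=cv2.INTER_CUBIC))
E
```

```text
(no output)
```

View pics/wrist14.png

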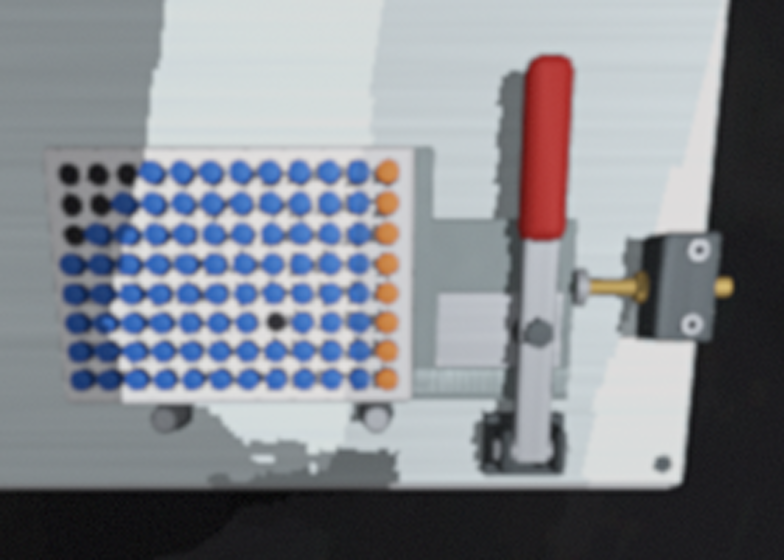

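View pics/scene14.png

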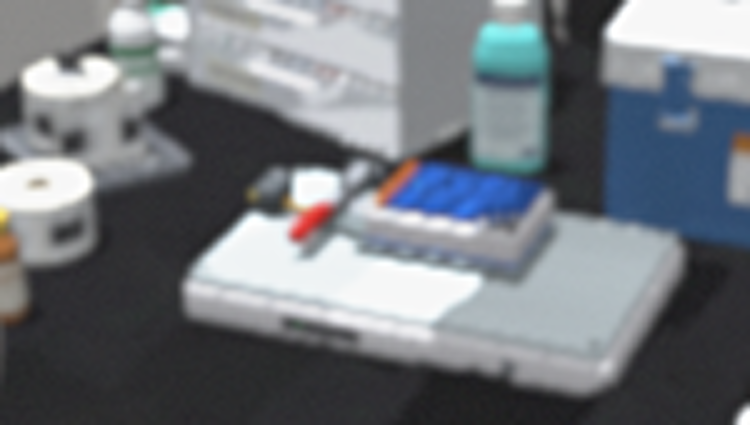

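The lever is down, and the screw's head at (578,287) now shows against the ear's end at (572,300). The rack's edge at row 398 is against both dowels, (170,415) and (375,415). I'll check the numbers.

```bash
python3 - <<'E'
from h import *
c=dict(np.load("pics/wrist14.npz"))
Q=lambda u,v,z: inv(ray(c,190+u/2.8,20+v/2.8,.05+z/1000))
for n,u,v,z in [("dLtop",376,417,20),("dRtop",167,417,20),("ear edge1",425,398,8),("ear edge2",560,399,8),("block L",410,401,43),("block R",75,401,43),("ear end near",577,221,8),("ear end far",568,398,8),("ear end mid",574,265,8),("head face",573,287,7.5)]: print(n,Q(u,v,z))
cv2.imwrite("pics/w14b.png",cv2.resize(c["color"][90:170,360:450],None,fx=7,fy=7,interpolation=cv2.INTER_CUBIC))
E
```

```text
dLtop [65.4793 35.0916 20.    ]
dRtop [ 65.3452 -38.6766  20.    ]
ear edge1 [60.4449 53.132   8.    ]
ear edge2 [ 60.8986 102.4457   8.    ]
block L [56.5925 45.8028 43.    ]
block R [ 56.3979 -62.9061  43.    ]
ear end near [ -0.8837 104.8011   8.    ]
ear end far [ 60.5381 105.3465   8.    ]
ear end mid [ 13.7943 104.6637   8.    ]
head face [ 21.2819 104.8878   7.5   ]
```

View pics/w14b.png

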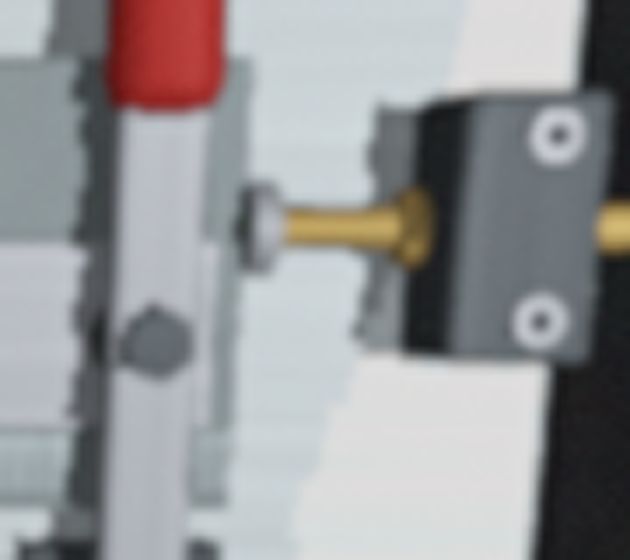

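All three gaps read zero within the resolution of the pictures, and the arm is clear. I'll hand in.

```bash
python3 -c "
from workcell import bot
print(bot.job_done(), bot.get_obs()['clock'])"
```

```text
the job is handed in; nothing more can be done
the job is handed in; nothing more can be done
```

I slid the rack home against both dowels and the stop screw, clamped it and handed the job in at about 28.7 s of the 72 s. No verdict was reported.

- **Sliding home:** I pushed the rack toward the dowels with both fingers until it stood just short. Then I pushed it along until the ear met the stop, and then gently onto both dowels. A last light push in line with the screw confirmed the stop.
- **Forces:** the wrist readings stayed at 9.4 N or less on the stop and about 8 N on the dowels. The rack slid at about 2 N.
- **Clamp:** I pressed the lever down along its arc to 13.5 N, and it stayed down when I lifted off.
- **Last picture:** the rack's long edge lies at x ≈ 60.4–60.9 mm in the reader's frame, level with the dowels' near sides at 60.4 mm. The ear's end and the screw head both measure y ≈ 105 mm, with no visible gap. These positions are good to only about 1–2 mm, so contact at the three points rests mainly on the felt forces.
- **Not measured:** I did not measure the foot's own force on the ear, and I did not check the cups, marker or timer again at the end. The arm never went near them.
- **Hitch:** on the dowel push the rack stuck for a moment, probably on a fingertip dragging on the deck. Raising the tool freed it, with no more than 6 N read at that point.

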